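# Charge the pill mill and fit its T-handle

## Robot

A 6-joint arm with a two-finger parallel gripper is mounted at the origin on the work surface. World frame = base frame: x ahead of the robot, y to its left, z up, the work surface at z = 0. Lengths are in m, angles in rad, forces in N, time in s.
With the tool pointing down it reaches from about 0.35 to 0.875 m from the base axis. Payload 15.5 kg.
Tool frame: the origin (TCP) lies at the very end of the fingers, on their centre line; the grasp point (between the pads) lies 19 mm behind it (bot.hold_point_z is the z of the grasp point in the tool frame, in m); z points along the fingers, y is the line along which they close (so a half turn about z gives the same grasp; the last joint's range is limited). The gripper opens to 85 mm and grips with 20 to 120 N. Pads are 22 mm wide; open, the fingers measure 114 mm over their backs; the gripper's body (76 mm by 85 mm) begins 54 mm behind the grasp point. The pads swing forward as they close: fully open they stand 13 mm farther back than shut.
Start: joints at [-1.208, 0.494, 1.345, -0, 1.302, -0.096], TCP at [0.276, -0.561, 0.209] pointing down, gripper open.
Joint ranges: [-2.91, 2.91], [-0.82, 2.16], [0.22, 2.67], [-1.22, 4.37], [0.12, 2.79], [-3.08, 3.08]. Speed limits (rad/s): [1.89, 1.89, 2.57, 3.01, 3.01, 3.01].

## Interface

Orientations are given as a 3x3 rotation matrix whose columns are the frame's x, y, z axes.
In Python, from rig import bot, grab_frame, workorder gives the robot as it stands.
- The arm moves only by the tool move_arm, never from a script. Its argument "series" is a list of rows, each a list of 3 entries, a list of its own where there are three numbers: the turn, a rotation vector about the tool's x, y, z each as a share of 360 degrees, from -1 to 1, then the shift along the tool's x, y, z each as a share of 0.4 m, from -1 to 1, then the opening, from 0 (shut) to 1 (fully open). In form: [[[rx, ry, rz], [x, y, z], hand], ...]. A call has 1 to 8 rows; each row is the pose to reach, as a shift and turn from the pose commanded when the call began, along the tool's axes at that moment, turning the shorter way round; what a row does not reach only later rows make up. A row lasts 1/10 s, in which the tool goes at most 50 mm and 8.59 degrees, less where a joint would pass 70% of its speed; a pose out of reach is approached as far as the arm can. A call with a number of a shift or a turn outside -1 to 1 is refused whole. A call with a gripper value outside its range is refused whole. The fingers move at their own pace and stop on an object; "grip_force" is the grip in N (left out, the last holds). Time passes only in rows, so rows that repeat a pose let the fingers close. It gives the time, the measured TCP pose, the force, the opening and the grip force at its end, in the units of the state.
- bot.get_obs(): the state, without advancing time (a new reading comes with each control period).
- grab_frame(name): name is "scene" or "top" or "wrist"; returns a dict with "pixels" (400x640x3 uint8, red, green, blue), "K" (3x3 intrinsics, pixels), "k1" (the pictures are not rectified: a ray, as slopes to the right and down, at radius r is drawn at 1 + k1 r^2 times it, then the intrinsics apply), "rvec" (rotation vector, rad) and "tvec" (3), from world to camera coordinates, as OpenCV has them. Camera axes: x right, y down, z forward; pixel columns grow to the right and rows downward; lengths in m; the calibration is good to about 2 mm. A picture is of the moment at which its call begins. There is no depth.
- workorder.finish_job(): hands the job in; it is judged then, once.
The state is a dict: "time_s": time; "q": joint angles; "qd": joint speeds; "tau": joint torques, N m; "eef_pos": TCP position; "tool_rot": TCP orientation; "contact_force": force on the tool from outside, world axes, zero at the start; "wrist_torque": the same for the moment, N m; "opening": finger opening in m; "gripper_force": force on a finger pad.
Only numpy, scipy, OpenCV 4.12 (cv2) and the standard library are available. Lean on these libraries where they do the work, as an engineer would, in place of code of your own. Each camera call takes 0.05 s, during which the arm holds its last target. There are 200 camera calls.

## Task

Get the pill mill on the dispensary counter ready: tip all six round pills from the steel cup into the mill's hopper and stand the empty cup upright on the counter. After the pills are in, fit the loose T-handle on the mill's square shaft, turned to match it and pushed fully home. Leave the other things on the counter where they stand.

Things in the scene. Friction and masses are not known exactly. Their poses are not given: they have to be found in the camera images.
- handle: T-handle standing bore down on the counter: steel hub 32 x 32 mm, 40 mm high; centred on its top a black bar 100 mm long, 16 wide, 14 thick (54 mm high in all). A 16 x 16 mm square bore, sides parallel to the hub's flats and the bar, opens in the underside, 34 mm deep. Origin: centre of the underside; x along the bar, z up. About 0.18 kg
- shaft_seat (a point): centre of the flat collar (46 mm across) at the foot of the mill's shaft, 100 mm above the counter: the handle's underside comes to rest here. Shaft upright, 14 x 14 mm square, 30 mm tall, top 8 mm tapered to 9 x 9 mm. x, y square to its faces, z up. It turns about z, stiffly (0.06 N m), and starts at any angle; the handle fits in any quarter turn
- mill: white pill mill fixed to the counter, foot 130 x 215 mm. Origin: centre of its foot on the counter; z up. Its two tops are both 100 mm high: an open square steel hopper centred at y = -45 mm, and a 74 x 74 mm white block with the drive shaft at y = +65 mm. Beyond it, past 820 mm from the robot, stand fixed bins and a tray of bottles up to 100 mm high
- hopper_floor (a point): centre of the inner floor of the mill's hopper, 51 mm above the counter; the hopper is 100 x 100 mm inside (110 x 110 mm outside) and 49 mm deep, sides along the mill's x and y, z up
- cup: plain steel cup, straight-sided, 58 mm outside diameter, 75 mm high, wall 3 mm, floor 4 mm, no handle; mass about 0.09 kg. It holds the six round pills. Origin: centre of its underside; z towards the mouth
- pill0_center (a point): centre of pill 0: hard brown ball, 22 mm diameter, 10 g, smooth and slippery, rolls easily; at first in the cup
- pill1_center (a point): centre of pill 1: hard brown ball, 22 mm diameter, 10 g, smooth and slippery, rolls easily; at first in the cup
- pill2_center (a point): centre of pill 2: hard brown ball, 22 mm diameter, 10 g, smooth and slippery, rolls easily; at first in the cup
- pill3_center (a point): centre of pill 3: hard brown ball, 22 mm diameter, 10 g, smooth and slippery, rolls easily; at first in the cup
- pill4_center (a point): centre of pill 4: hard brown ball, 22 mm diameter, 10 g, smooth and slippery, rolls easily; at first in the cup
- pill5_center (a point): centre of pill 5: hard brown ball, 22 mm diameter, 10 g, smooth and slippery, rolls easily; at first in the cup
- jar: bystander: white plastic jar, 56 mm across, 85 mm tall. Origin: centre of its underside, z up
- amber: bystander: amber glass bottle, 52 mm across, 98 mm tall. Origin: centre of its underside, z up
- tape: bystander: roll of tape lying flat, 72 mm across, 25 mm tall. Origin: centre of its underside, z up
- carton: bystander: small medicine carton, 55 x 40 mm, 90 mm tall. Origin: centre of its underside, z up
- pot: bystander: empty shallow steel pot (bowl), 72 mm across the rim, 42 mm tall. Origin: centre of its underside, z up
- dropper: bystander: clear dropper bottle, 40 mm across, 70 mm tall. Origin: centre of its underside, z up

How it is judged:
On the way, in this order (a step that is already met when the one before it is completed fails the run):
1. all six pills lie in the hopper (x of pill0_center in the frame of hopper_floor between -0.05 and 0.05 m and y of pill0_center in the frame of hopper_floor between -0.05 and 0.05 m and z of pill0_center in the frame of hopper_floor between 0 and 0.049 m and x of pill1_center in the frame of hopper_floor between -0.05 and 0.05 m and y of pill1_center in the frame of hopper_floor between -0.05 and 0.05 m and z of pill1_center in the frame of hopper_floor between 0 and 0.049 m and x of pill2_center in the frame of hopper_floor between -0.05 and 0.05 m and y of pill2_center in the frame of hopper_floor between -0.05 and 0.05 m and z of pill2_center in the frame of hopper_floor between 0 and 0.049 m and x of pill3_center in the frame of hopper_floor between -0.05 and 0.05 m and y of pill3_center in the frame of hopper_floor between -0.05 and 0.05 m and z of pill3_center in the frame of hopper_floor between 0 and 0.049 m and x of pill4_center in the frame of hopper_floor between -0.05 and 0.05 m and y of pill4_center in the frame of hopper_floor between -0.05 and 0.05 m and z of pill4_center in the frame of hopper_floor between 0 and 0.049 m and x of pill5_center in the frame of hopper_floor between -0.05 and 0.05 m and y of pill5_center in the frame of hopper_floor between -0.05 and 0.05 m and z of pill5_center in the frame of hopper_floor between 0 and 0.049 m), for 0.2 s.
2. the handle is fully home on the shaft (z of handle in the frame of shaft_seat between -0.004 and 0.004 m and horizontal distance between handle and shaft_seat below 0.004 m and angle between handle's own z axis and vertical below 0.1 rad and (angle between the x axis of handle and the x axis of shaft_seat, either way round below 0.2 rad or angle between the x axis of handle and the y axis of shaft_seat, either way round below 0.2 rad)), for 0.2 s.
At the end, for the whole second after the job is handed in: All six pill centres in the hopper, below its rim; handle at rest on the shaft: underside within 4 mm of the collar, within 4 mm of the axis, upright within 0.1 rad, sides parallel to the shaft's within 0.2 rad; cup at rest upright (0.1 rad) on the counter (all of step 1 and all of step 2 and angle between cup's own z axis and vertical below 0.1 rad and height (world z) of cup between -0.008 and 0.008 m and linear speed of each of cup, handle below 0.02 m/s); the robot touches nothing.
It fails at once if a bystander is moved more than 30 mm or tipped (0.35 rad) (distance of any of jar, amber, tape, carton, pot, dropper from where it was at the start of the episode above 0.03 m or angle between any of jar, amber, tape, carton, pot, dropper's own z axis and vertical above 0.35 rad).
It also fails if it takes over 72 s, if anything falls off the work surface, if the arm or the gripper's body presses on something with over 40 N, if the wrist force passes 120 N, or if a joint passes its speed limit or range.

## Working session

There is one attempt and no reset: what is moved stays moved. The work goes in short steps, Python scripts to look and compute and a tool call to move; the robot and the scene stay as the last step left them, time stands still between calls to the robot, and variables do not carry over. Pictures are saved under pics/ and viewed, at most 10 in all, crops included, and the job is handed in when it is done.

Besides the shell and the picture viewer there is one more tool, called after "Call:" as a command line: name --argument value ..., lists and objects as JSON in quotes. move_arm: Moves the arm, as the interface text tells. Shift numbers are shares of 0.4 m and turn numbers shares of 360 degrees, none past 1 either way. Its arguments: {"type":"object","properties":{"series":{"type":"array","items":{"type":"array"}},"grip_force":{"type":"number"}},"required":["series"]}

```bash
ls; mkdir -p pics
cat > h.py <<'E'
import numpy as np, cv2, json
from rig import bot, grab_frame, workorder
R3=lambda v: cv2.Rodrigues(np.array(v,float))[0]
def snap(n):
    f=grab_frame(n); return f
def save(f,name,crop=None,scale=1):
    im=f['pixels'][:,:,::-1]
    if crop: im=im[crop[1]:crop[3],crop[0]:crop[2]]
    if scale!=1: im=cv2.resize(im,None,fx=scale,fy=scale,interpolation=cv2.INTER_CUBIC)
    cv2.imwrite('pics/'+name,im)
def px2w(f,uv,z):
    K=np.array(f['K']);d=np.array([f['k1'],0,0,0],float)
    p=cv2.undistortPoints(np.array(uv,float).reshape(-1,1,2),K,d,).reshape(-1,2)
    R=R3(f['rvec']);t=np.array(f['tvec'],float).ravel();c=-R.T@t
    r=np.c_[p,np.ones(len(p))]@R
    return c+r*((z-c[2])/r[:,2])[:,None]
def w2px(f,P):
    return cv2.projectPoints(np.array(P,float).reshape(-1,1,3),np.array(f['rvec'],float),np.array(f['tvec'],float),np.array(f['K'],float),np.array([f['k1'],0,0,0],float))[0].reshape(-1,2)
def rel(pos,Rt,p0=None,R0=None):
    "row numbers for target pose from commanded pose"
    o=bot.get_obs(); p0=np.array(o['eef_pos']) if p0 is None else p0; R0=np.array(o['tool_rot']).reshape(3,3) if R0 is None else R0
    s=R0.T@(np.array(pos)-p0)/0.4; v=cv2.Rodrigues(R0.T@Rt)[0].ravel()/(2*np.pi)
    return np.round(v,4).tolist(),np.round(s,4).tolist()
def down(yaw): # tool y axis at angle yaw (world), z down
    y=np.array([np.cos(yaw),np.sin(yaw),0]);z=np.array([0,0,-1.]);return np.c_[np.cross(y,z),y,z]
E
python3 - <<'E'
from h import *
for n in('scene','top'):
    f=snap(n);save(f,n+'0.png');R=R3(f['rvec']);print(n,-R.T@np.array(f['tvec']).ravel(),f['K'],f['k1'])
o=bot.get_obs();print(o)
E
```

```text
pics
scene [1.06752007 0.3526581  1.14525624] [[508.76551909   0.         319.17116617]
 [  0.         508.76551909 196.20640789]
 [  0.           0.           1.        ]] -0.052915323273394585
top [0.38131965 0.00148993 1.09974704] [[410.48543918   0.         321.52239066]
 [  0.         410.48543918 200.99162151]
 [  0.           0.           1.        ]] 0.017878490222948764
{'time_s': 0.1, 'q': array([-1.20852926e+00,  4.94112177e-01,  1.34606144e+00, -1.71677588e-05,
        1.30249915e+00, -9.55219176e-02]), 'qd': array([ 0.00069909, -0.0011443 , -0.00293895,  0.00084291,  0.0013144 ,
       -0.00086297]), 'tau': array([ 2.02517433e-03, -8.83591032e+01, -3.84560788e+01, -2.37071708e-05,
        5.16866785e-03,  2.51221184e-05]), 'eef_pos': array([ 0.27609144, -0.56032909,  0.20856803]), 'tool_rot': array([[ 8.97029885e-01,  4.41969712e-01, -3.98265948e-04],
       [ 4.41969883e-01, -8.97029327e-01,  1.00414279e-03],
       [ 8.65444665e-05, -1.07676765e-03, -9.99999417e-01]]), 'contact_force': array([ 0.33712787,  0.02340377, -0.42735889]), 'wrist_torque': array([ 0.0177966 , -0.01196103, -0.00185593]), 'gripper_force': 0.0, 'opening': 0.08539616645981764}
```

View pics/scene0.png

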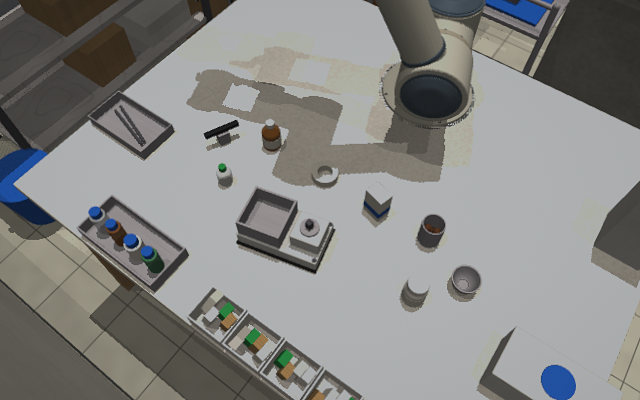

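View pics/top0.png

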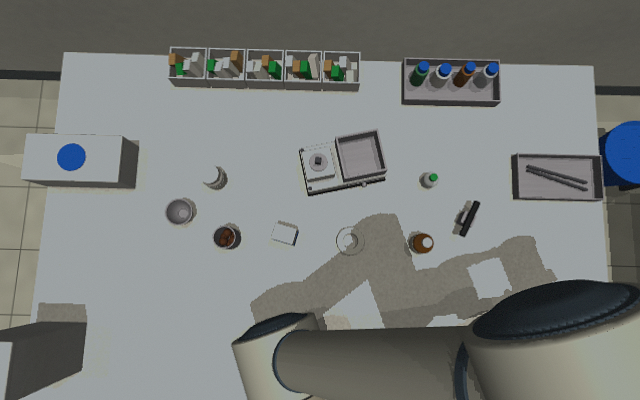

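The scene view shows the cup (432,231), pot (466,280), jar (415,291), mill (287,225) and handle (221,131). In the top view the cup is at (227,237), the mill at (342,160), the handle at (467,218), the amber at (421,243) and the dropper at (429,180). Next I need a close-up to measure from.

Run:
```python
from h import *
def crop(f,x,y,w,h,s): return cv2.resize(f['pixels'][y:y+h,x:x+w,::-1],None,fx=s,fy=s,interpolation=cv2.INTER_CUBIC)
t=snap('top');s=snap('scene')
a=crop(t,293,123,100,75,4);b=crop(s,230,180,110,100,3.6363636)
b=b[:300,:400];
c=crop(t,440,190,60,60,5);d=crop(t,207,215,50,60,5);e=crop(s,195,110,50,60,5)
im=np.vstack([np.hstack([a,b]),np.hstack([c,d,e])]);cv2.imwrite('pics/c1.png',im);print(im.shape)
for n,uv,z in[('cup',(227,237),.075),('handle',(469,218),.054),('shaft',(318,161),.13),('hop',(361,155),.1),('amber',(424,242),.098),('drop',(434,177),.07),('tape',(348,240),.025),('carton',(287,228),.09),('jar',(210,173),.085),('pot',(179,211),.042)]:
    print(n,px2w(t,uv,z).round(3))
```

```text
(600, 800, 3)
cup [[0.433 0.238 0.075]]
handle [[ 0.5   -0.372  0.054]]
shaft [[0.62  0.016 0.13 ]]
hop [[ 0.645 -0.09   0.1  ]]
amber [[ 0.433 -0.246  0.098]]
drop [[ 0.601 -0.28   0.07 ]]
tape [[ 0.436 -0.066  0.025]]
carton [[0.458 0.088 0.09 ]]
jar [[0.592 0.288 0.085]]
pot [[0.498 0.374 0.042]]
```

View pics/c1.png

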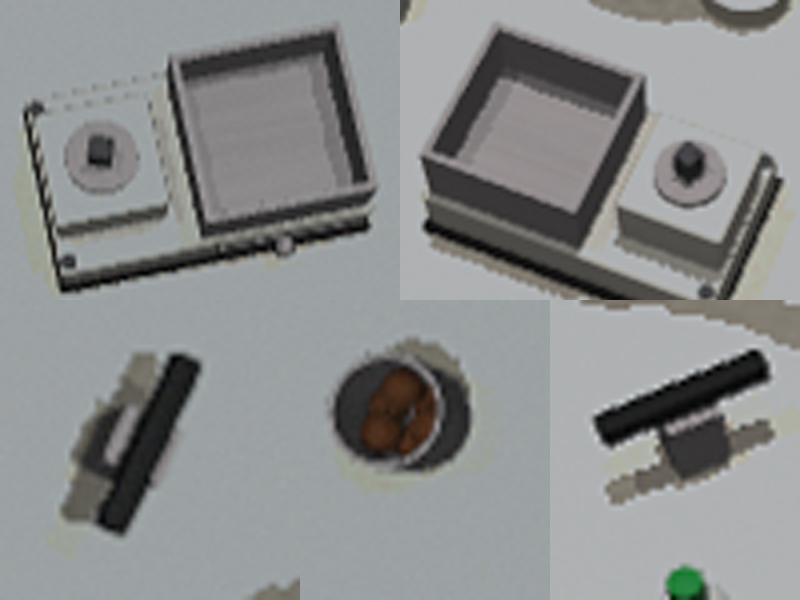

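The composite shows the hopper rim corners in the top crop at (168,58), (337,25), (376,188) and (203,232). The collar is at (101,157) there and at (690,173) in the scene crop. The handle bar is centred at (148,443) and the cup mouth at (387,413).

Run:
```python
from h import *
t=snap('top');s=snap('scene')
def g(p,off,k,po=(0,0)): return ((np.array(p,float)-po+.5)/k-.5+off)
H=px2w(t,g([(168,58),(337,25),(376,188),(203,232)],(293,123),4),.1)
H2=px2w(s,g([(500,22),(645,76),(582,245),(422,155)],(230,180),3.63636,(400,0)),.1)
for h in(H,H2):
    print(h.round(3).tolist(),'c',h.mean(0).round(4)); 
    d=[h[(i+1)%4]-h[i] for i in range(4)]; print([round(np.linalg.norm(x),3) for x in d],[round(np.degrees(np.arctan2(x[1],x[0]))%90,1) for x in d])
print('collar',px2w(t,g((101,157),(293,123),4),.1),px2w(s,g((690,173),(230,180),3.63636,(400,0)),.1))
for h in (px2w(t,g([(185,358),(111,528)],(440,190),5,(0,300)),.054),px2w(s,g([(603,430),(764,364)],(195,110),5,(550,300)),.050)):
    d=h[1]-h[0];print('bar',h.round(3).tolist(),h.mean(0).round(4),np.linalg.norm(d).round(3),np.degrees(np.arctan2(d[1],d[0])))
print('cup',px2w(t,g((387,411),(207,215),5,(300,300)),.075),px2w(s,(432.5,221),.075))
```

```text
[[0.69, -0.023, 0.1], [0.714, -0.129, 0.1], [0.61, -0.154, 0.1], [0.579, -0.047, 0.1]] c [ 0.6481 -0.0886  0.1   ]
[np.float64(0.109), np.float64(0.107), np.float64(0.111), np.float64(0.113)] [np.float64(13.0), np.float64(13.6), np.float64(16.1), np.float64(12.4)]
[[0.61, -0.153, 0.1], [0.587, -0.049, 0.1], [0.708, -0.008, 0.1], [0.718, -0.13, 0.1]] c [ 0.656  -0.0851  0.1   ]
[np.float64(0.107), np.float64(0.128), np.float64(0.123), np.float64(0.11)] [np.float64(12.5), np.float64(19.0), np.float64(4.5), np.float64(12.2)]
collar [[0.6247088  0.01706734 0.1       ]] [[0.62811501 0.01723887 0.1       ]]
bar [[0.544, -0.393, 0.054], [0.455, -0.353, 0.054]] [ 0.4994 -0.3728  0.054 ] 0.097 155.7835784345783
bar [[0.546, -0.395, 0.05], [0.459, -0.354, 0.05]] [ 0.5023 -0.3746  0.05  ] 0.096 154.45586330612636
cup [[0.43328537 0.24539437 0.075     ]] [[0.43151881 0.23937106 0.075     ]]
```

Run:
```python
from h import *
print([a for a in dir(bot) if a[0]!='_'],[a for a in dir(workorder) if a[0]!='_'],bot.hold_point_z)
f=snap('wrist');o=bot.get_obs();R=R3(f['rvec']);c=-R.T@np.array(f['tvec']).ravel()
T=o['tool_rot'];print('cam in tool',T.T@(c-o['eef_pos']),(R@T).round(3),f['K'][0],f['k1'])
```

```text
['MotionError', 'get_obs', 'hold_point_z'] ['finish_job'] -0.0187
cam in tool [ 0.06684174 -0.00027651 -0.16557527] [[ 0.     1.    -0.   ]
 [-0.965  0.    -0.263]
 [-0.263  0.     0.965]] [319.34833348   0.         320.27575901] -0.05699401204009706
```

```bash
cat >> h.py <<'E'
def chain(poses):
    o=bot.get_obs();p=np.array(o['eef_pos']);R=np.array(o['tool_rot'])
    for q,Rq in poses:
        v,s=rel(q,Rq,p,R);d=np.linalg.norm(q-p);a=np.degrees(np.linalg.norm(v)*2*np.pi)
        print(v,s,'rows',round(d/.05,1),round(a/8.59,1));p,R=np.array(q),Rq
def horiz(head,pitch,roll=0): # tool z at heading, pitched down, x up, then rolled about tool z (deg)
    h,p,r=np.radians([head,pitch,roll]);z=np.array([np.cos(h)*np.cos(p),np.sin(h)*np.cos(p),-np.sin(p)])
    y=np.array([np.sin(h),-np.cos(h),0]);x=np.cross(y,z);R=np.c_[x,y,z]
    return R@R3([0,0,r])
E
python3 - <<'E'
from h import *
D=down(np.radians(-30))
chain([((.5,-.373,.27),D),((.625,.017,.30),D)])
E
```

```text
[-0.0, -0.0, -0.0938] [0.7092, -0.1734, -0.1526] rows 6.0 3.9
[0.0, 0.0, 0.0] [1.0006, -0.2169, -0.075] rows 8.2 0.0
```

Call:
move_arm --series '[[[0,0,-0.094],[0.71,-0.173,-0.153],1],[[0,0,-0.094],[0.71,-0.173,-0.153],1],[[0,0,-0.094],[0.71,-0.173,-0.153],1],[[0,0,-0.094],[0.71,-0.173,-0.153],1],[[0,0,-0.094],[0.71,-0.173,-0.153],1],[[0,0,-0.094],[0.71,-0.173,-0.153],1],[[0,0,-0.094],[0.71,-0.173,-0.153],1],[[0,0,-0.094],[0.71,-0.173,-0.153],1]]'

```text
time_s: 1.15
eef_pos: [0.501, -0.3723, 0.2703]
tool_rot: [[0.497, 0.868, -0.0], [0.868, -0.497, -0.0], [-0.0, 0.0, -1.0]]
contact_force: [0.3, 0.6, -0.2]
opening: 0.0854
gripper_force: 0.0
```

Run:
```python
from h import *
f=snap('wrist');save(f,'w_handle.png');import pickle;pickle.dump(f,open('wh.pkl','wb'))
o=bot.get_obs();print(o['q'].round(3),o['eef_pos'].round(4),o['time_s'])
```

```text
[-0.736  0.443  1.261 -0.     1.437 -0.214] [ 0.5002 -0.373   0.27  ] 1.2
```

Call:
move_arm --series '[[[0,0,0],[1,-0.217,-0.075],1],[[0,0,0],[1,-0.217,-0.075],1],[[0,0,0],[1,-0.217,-0.075],1],[[0,0,0],[1,-0.217,-0.075],1],[[0,0,0],[1,-0.217,-0.075],1],[[0,0,0],[1,-0.217,-0.075],1],[[0,0,0],[1,-0.217,-0.075],1],[[0,0,0],[1,-0.217,-0.075],1]]'

```text
time_s: 2.0
eef_pos: [0.6216, 0.0073, 0.2994]
tool_rot: [[0.501, 0.866, -0.0], [0.866, -0.501, -0.0], [-0.0, -0.0, -1.0]]
contact_force: [1.0, -1.3, 0.4]
opening: 0.0852
gripper_force: 0.0
```

Run:
```python
from h import *
f=snap('wrist');import pickle;pickle.dump(f,open('ws.pkl','wb'))
o=bot.get_obs();print(o['q'].round(3),o['eef_pos'].round(4),o['time_s'])
g=pickle.load(open('wh.pkl','rb'))
a=cv2.resize(g['pixels'],(480,300),interpolation=3);b=cv2.resize(f['pixels'],(480,300),interpolation=3)
uv=w2px(f,[[.626,.017,.115]])[0].astype(int);uh=w2px(g,[[.5,-.373,.054]])[0].astype(int);print(uv,uh)
def c(f,u,w,s): 
    x,y=max(u[0]-w//2,0),max(u[1]-w//2,0);print(x,y);return cv2.resize(f['pixels'][y:y+w,x:x+w],(300,300),interpolation=3)
ims=np.vstack([np.hstack([a,c(g,uh,150,2)]),np.hstack([b,c(f,uv,100,3)])])
cv2.imwrite('pics/w1.png',ims[:,:,::-1]);print(ims.shape)
```

```text
[-0.075  0.422  1.216  0.003  1.502  0.446] [0.6232 0.0141 0.2998] 2.05
[319 161] [319 167]
244 92
269 111
(600, 780, 3)
```

View pics/w1.png

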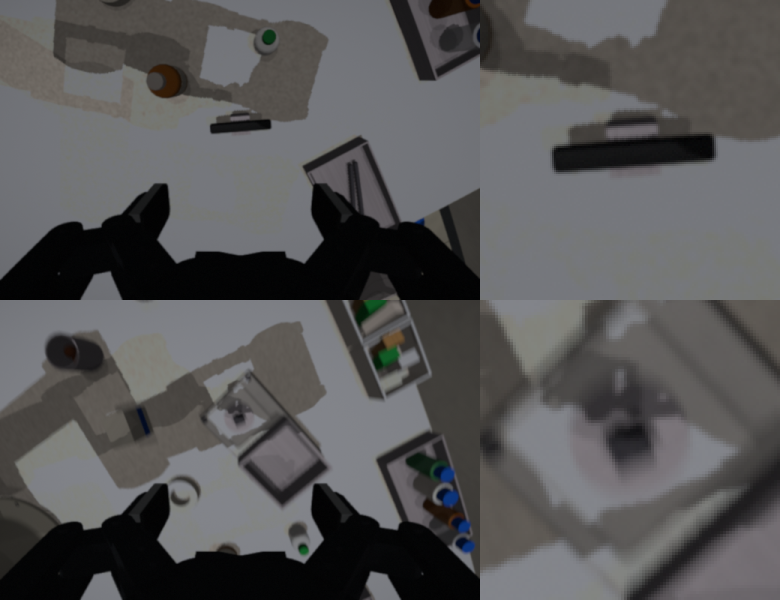

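The handle is centred near (634,153) in the upper crop with its bar almost level. The shaft is near (628,440) in the lower crop, too blurred for its angle. Next I tilt the tool and use those poses to fit the kinematics.

Run:
```python
from h import *
import pickle
g=pickle.load(open('wh.pkl','rb'))
e=(np.array([(556,153),(713,141),(556,167),(713,154)],float)-[480,0])/2+[244,92]
w=px2w(g,e[:2],.054);d=w[1]-w[0];print(w.round(4),w.mean(0).round(4),np.degrees(np.arctan2(d[1],d[0])),np.linalg.norm(d))
chain([((.48,.0,.32),horiz(60,25))])
```

```text
[[ 0.4596 -0.3516  0.054 ]
 [ 0.5457 -0.3924  0.054 ]] [ 0.5026 -0.372   0.054 ] -25.36610929641767 0.09524351487245519
[-0.0003, 0.1801, 0.0003] [-0.2086, -0.2931, -0.0508] rows 2.9 7.5
```

Call:
move_arm --series '[[[0,0.18,0],[-0.21,-0.29,-0.05],1],[[0,0.18,0],[-0.21,-0.29,-0.05],1],[[0,0.18,0],[-0.21,-0.29,-0.05],1],[[0,0.18,0],[-0.21,-0.29,-0.05],1],[[0,0.18,0],[-0.21,-0.29,-0.05],1],[[0,0.18,0],[-0.21,-0.29,-0.05],1],[[0,0.18,0],[-0.21,-0.29,-0.05],1],[[0,0.18,0],[-0.21,-0.29,-0.05],1]]'

```text
time_s: 2.85
eef_pos: [0.479, -0.0103, 0.3196]
tool_rot: [[0.211, 0.864, 0.458], [0.364, -0.504, 0.783], [0.907, 0.001, -0.42]]
contact_force: [-0.1, 0.5, -0.2]
opening: 0.0854
gripper_force: 0.0
```

```bash
cat > kin.py <<'E'
from h import *
from scipy.spatial.transform import Rotation as Ro
from scipy.optimize import least_squares
LO=np.array([-2.91,-.82,.22,-1.22,.12,-3.08]);HI=np.array([2.91,2.16,2.67,4.37,2.79,3.08])
def fk(q,P):
    a1,L2,L3,e3,D,L6=P;Rz=lambda a:Ro.from_euler('z',a).as_matrix();Ry=lambda a:Ro.from_euler('y',a).as_matrix()
    R1=Rz(q[0]);R2=R1@Ry(q[1]);R3_=R2@Ry(q[2]);R5=R3_@Rz(q[3])@Ry(q[4])@Rz(q[5])
    w=R1@[a1,0,0]+R2@[0,0,L2]+R3_@[e3,0,L3]+[0,0,D]
    R=R5@np.array([[0,-1,0],[1,0,0],[0,0,1.]]).T   # tool x=left, y=out at q6=0 pointing down
    return w+R[:,2]*L6,R
E
python3 - <<'E'
from kin import *
import pickle
o=bot.get_obs();print(o['q'].round(3),o['eef_pos'].round(4),o['tool_rot'].round(3).tolist(),o['time_s'])
d=[([-1.20852926,.494112177,1.34606144,0,1.30249915,-.0955219],[.27609144,-.56032909,.20856803]),([-0.736,0.443,1.261,0,1.437,-0.214],[0.5002,-0.373,0.27]),([-0.075,0.422,1.216,0.003,1.502,0.446],[0.6232,0.0141,0.2998]),(o['q'],o['eef_pos'])]
P0=[0,.45,.4,0,.3,.3]
print(fk(o['q'],P0)[1].round(3).tolist())
f=lambda P:np.r_[np.concatenate([fk(q,P)[0]-p for q,p in d]),.01*(P[0]),.01*P[3]]
r=least_squares(f,P0);print(r.x.round(4),np.abs(r.fun).max());pickle.dump((d,r.x),open('P.pkl','wb'))
E
```

```text
[-0.884  0.369  1.928  1.019  1.527 -0.794] [ 0.479  -0.0103  0.3196] [[0.211, 0.864, 0.458], [0.364, -0.504, 0.783], [0.907, 0.001, -0.42]] 2.85
[[-0.211, -0.864, 0.458], [-0.364, 0.504, 0.783], [-0.907, -0.001, -0.42]]
[0.0104 0.4529 0.4302 0.0728 0.4179 0.4273] 0.059352754541762205
```

```bash
sed -i 's/a1,L2,L3,e3,D,L6=P/a1,L2,L3,e3,D,L6,s,b,c=P/; s/+\[0,0,D\]$/+[0,0,D]+R1@[0,s,0]/; s/\[\[0,-1,0\],\[1,0,0\],\[0,0,1.\]\]/[[0,1,0],[-1,0,0],[0,0,1.]]/' kin.py
sed -i "s/    return w+R/    w=w+R3_@Rz(q[3])@[c,b,0]\n    return w+R/" kin.py
python3 - <<'E'
from kin import *
import pickle
d,_=pickle.load(open('P.pkl','rb'))
o=bot.get_obs();d[3]=(o['q'],o['eef_pos'])
print(np.abs(fk(o['q'],[0]*9)[1]-o['tool_rot']).max())
for m in ([0,.4,.4,0,.3,.3,.06,0,0],[0,.4,.4,0,.3,.3,0,.06,0]):
    f=lambda P:np.r_[np.concatenate([fk(q,P)[0]-p for q,p in d]),.005*(P-np.array(m))]
    r=least_squares(f,m);print(r.x.round(4),np.abs(r.fun[:12]).max())
E
```

```text
2.7755575615628914e-16
[ 0.0231  0.521   0.3901  0.1225  0.3334  0.3925  0.0544  0.0051 -0.0321] 0.0002571760383078825
[ 0.024   0.5176  0.3905  0.1227  0.3369  0.3941  0.0541  0.0055 -0.0335] 0.0002613417415155972
```

```bash
cat >> kin.py <<'E'
import pickle,os
P=pickle.load(open('PP.pkl','rb')) if os.path.exists('PP.pkl') else None
def ik(p,R,q0):
    def f(q):
        a,B=fk(q,P);return np.r_[(a-p)*5,Ro.from_matrix(B.T@R).as_rotvec()]
    r=least_squares(f,np.clip(q0,LO+.01,HI-.01),bounds=(LO,HI));a,B=fk(r.x,P)
    return r.x,np.linalg.norm(a-p),np.degrees(np.linalg.norm(Ro.from_matrix(B.T@R).as_rotvec()))
E
python3 - <<'E'
from kin import *
import kin
d,_=pickle.load(open('P.pkl','rb'))
o=bot.get_obs();d[3]=(o['q'],o['eef_pos'])
full=lambda x:[x[0],x[1],x[2],x[3],x[4],x[5],x[6],0,0]
f=lambda x:np.r_[np.concatenate([fk(q,full(x))[0]-p for q,p in d]),.001*x]
r=least_squares(f,[0,.4,.4,0,.3,.3,.06]);print(r.x.round(4),np.abs(r.fun[:12]).max())
kin.P=full(r.x);pickle.dump(kin.P,open('PP.pkl','wb'))
cup=np.array([.433,.242,.045])
for h in (-40,-20,45,60,75,90):
  for pt in (10,20,30,40):
    R=horiz(h,pt);best=None
    for st in (0,.12):
      p=cup+R[:,2]*(.0187-st); 
      bb=min((ik(p,R,q0) for q0 in ([0,.5,1.9,1.5,1.5,-1],[-.5,.3,2.2,2.2,1.2,-1.5],[.8,.5,1.9,-1,1.5,1],[.5,.3,2.2,3,1,-1.5])),key=lambda s:s[1]*1000+s[2])
      print(h,pt,st,bb[0].round(2),'err',round(bb[1]*1000),round(bb[2]))
E
```

```text
[-0.      0.5977  0.3838  0.1176  0.2552  0.3575  0.0595] 0.00019980473802302945
-40 10 0 [ 0.98  1.18  2.22  4.37  1.36 -1.22] err 30 22
-40 10 0.12 [ 1.2   1.11  2.31  4.37  1.28 -1.13] err 46 34
-40 20 0 [ 0.96  1.07  2.23  4.37  1.19 -1.27] err 25 20
-40 20 0.12 [ 1.17  0.97  2.33  4.37  1.14 -1.17] err 42 30
-40 30 0 [ 0.91  0.96  2.23  4.37  1.02 -1.33] err 22 17
-40 30 0.12 [ 1.11  0.83  2.33  4.37  0.99 -1.24] err 38 28
-40 40 0 [ 0.85  0.86  2.23  4.37  0.85 -1.4 ] err 20 16
-40 40 0.12 [ 1.02  0.7   2.33  4.37  0.83 -1.33] err 36 25
-20 10 0 [ 1.03  1.26  2.22  4.37  1.47 -1.23] err 9 6
-20 10 0.12 [ 1.28  1.23  2.4   4.37  1.39 -1.02] err 26 18
-20 20 0 [ 1.02  1.12  2.23  4.37  1.27 -1.34] err 5 4
-20 20 0.12 [ 1.25  1.06  2.4   4.37  1.24 -1.15] err 20 14
-20 30 0 [ 0.96  0.98  2.23  4.37  1.06 -1.48] err 3 2
-20 30 0.12 [ 1.18  0.87  2.39  4.37  1.06 -1.32] err 17 12
-20 40 0 [ 0.88  0.85  2.22  4.37  0.85 -1.63] err 3 2
-20 40 0.12 [ 1.07  0.69  2.38  4.37  0.86 -1.51] err 16 11
45 10 0 [-0.28  1.76  2.56  1.95  1.96 -2.62] err 0 0
45 10 0.12 [-0.99  1.97  2.67  1.7   
[... 986 characters left out ...]
   2.21  1.19  1.2  -1.64] err 0 0
75 30 0 [-0.28  0.98  2.23  1.59  1.05 -1.64] err 0 0
75 30 0.12 [-0.57  0.81  2.23  1.21  1.08 -1.46] err 0 0
75 40 0 [-0.19  0.84  2.22  1.57  0.87 -1.45] err 0 0
75 40 0.12 [-0.45  0.62  2.22  1.16  0.96 -1.2 ] err 0 0
90 10 0 [-0.34  1.17  1.96  1.22  1.4  -1.56] err 0 0
90 10 0.12 [-0.58  1.11  1.88  0.98  1.48 -1.44] err 0 0
90 20 0 [-0.31  1.05  2.    1.23  1.25 -1.48] err 0 0
90 20 0.12 [-0.54  0.95  1.94  0.97  1.36 -1.35] err 0 0
90 30 0 [-0.26  0.93  2.03  1.22  1.1  -1.37] err 0 0
90 30 0.12 [-0.47  0.79  1.98  0.95  1.24 -1.22] err 0 0
90 40 0 [-0.18  0.82  2.04  1.18  0.95 -1.23] err 0 0
90 40 0.12 [-0.38  0.65  1.99  0.9   1.13 -1.05] err 0 0
```

Run:
```python
from kin import *
cup=np.array([.433,.242,.05]);R=horiz(60,30)
chain([((.389,.166,.18),R),((.389,.166,.1007),R)])
# pour options
H=np.array([.648,-.088,0])
for hd in (20,35,50):
  for z in(.15,):
    q=np.array([-.6,.9,2.,1.6,1.1,-1.5])
    for roll in (0,60,110,150,165):
      R0=horiz(hd,30);Rr=horiz(hd,30,roll);a=Rr@(R0.T@[0,0,1]);G=H+[0,0,z]
      q,e,an=ik(G+Rr[:,2]*.0187,Rr,q);m=.025*a;u=np.array([0,0,-1.]);l=u-a*(a@u);l/=np.linalg.norm(l)
      print(hd,roll,q.round(2),round(e*1000,1),round(an,1),'tilt',np.degrees(np.arccos(a[2])).round(),'mouth',m.round(3),'lip',(m+.029*l).round(3),'dir',np.degrees(np.arctan2(a[1],a[0])).round())
```

```text
[0.0008, -0.0143, -0.0002] [-0.2039, -0.417, 0.3889] rows 4.8 0.6
[0.0, 0.0, 0.0] [-0.1717, 0.0, 0.0991] rows 1.6 0.0
20 0 [-0.61  0.68  2.07  1.93  0.86 -1.15] 0.0 0.0 tilt nan mouth [0.    0.    0.025] lip [0.003 0.001 0.054] dir 20.0
20 60 [-0.61  0.68  2.07  1.93  0.86 -0.1 ] 0.0 0.0 tilt 51.0 mouth [ 0.001 -0.019  0.016] lip [ 0.003 -0.038 -0.007] dir -86.0
20 110 [-0.61  0.68  2.07  1.93  0.86  0.77] 0.0 0.0 tilt 90.0 mouth [-0.007 -0.024 -0.   ] lip [-0.007 -0.024 -0.029] dir -106.0
20 150 [-0.61  0.68  2.07  1.93  0.86  1.47] 0.0 0.0 tilt 114.0 mouth [-0.015 -0.017 -0.01 ] lip [-0.008 -0.008 -0.037] dir -132.0
20 165 [-0.61  0.68  2.07  1.93  0.86  1.73] 0.0 0.0 tilt 118.0 mouth [-0.018 -0.013 -0.012] lip [-0.007 -0.005 -0.037] dir -145.0
35 0 [-0.69  0.7   1.91  1.51  0.99 -0.95] 0.0 0.0 tilt 0.0 mouth [-0.    -0.     0.025] lip [-0.002 -0.004 -0.004] dir -120.0
35 60 [-0.69  0.7   1.91  1.51  0.99  0.09] 0.0 0.0 tilt 51.0 mouth [ 0.006 -0.018  0.016] lip [ 0.012 -0.036 -0.007] dir -71.0
35 110 [-0.69  0.7   1.91  1.51  0.99  0.97] 0.0 0.0 tilt 90.0 mouth [-0.    -0.025 -0. 
[... 307 characters left out ...]
0.71  0.75  1.72  1.22  1.17 -0.83] 0.0 0.0 tilt nan mouth [-0.     0.     0.025] lip [-0.002  0.002  0.054] dir 124.0
50 60 [-0.71  0.75  1.72  1.22  1.17  0.22] 0.0 0.0 tilt 51.0 mouth [ 0.011 -0.016  0.016] lip [ 0.021 -0.031 -0.007] dir -56.0
50 110 [-0.71  0.75  1.72  1.22  1.17  1.09] 0.0 0.0 tilt 90.0 mouth [ 0.006 -0.024 -0.   ] lip [ 0.006 -0.024 -0.029] dir -76.0
50 150 [-0.71  0.75  1.72  1.22  1.17  1.79] 0.0 0.0 tilt 114.0 mouth [-0.005 -0.022 -0.01 ] lip [-0.002 -0.011 -0.037] dir -102.0
50 165 [-0.71  0.75  1.72  1.22  1.17  2.05] 0.0 0.0 tilt 118.0 mouth [-0.009 -0.02  -0.012] lip [-0.004 -0.007 -0.037] dir -115.0<stdin>:12: RuntimeWarning: invalid value encountered in arccos
```

Call:
move_arm --series '[[[0,-0.014,0],[-0.204,-0.417,0.389],1],[[0,-0.014,0],[-0.204,-0.417,0.389],1],[[0,-0.014,0],[-0.204,-0.417,0.389],1],[[0,-0.014,0],[-0.204,-0.417,0.389],1],[[0,-0.014,0],[-0.204,-0.417,0.389],1],[[0,-0.014,0],[-0.384,-0.417,0.473],1],[[0,-0.014,0],[-0.384,-0.417,0.473],1],[[0,-0.014,0],[-0.384,-0.417,0.473],1]]'

```text
time_s: 3.65
eef_pos: [0.3876, 0.166, 0.0982]
tool_rot: [[0.252, 0.866, 0.432], [0.437, -0.5, 0.747], [0.863, 0.0, -0.505]]
contact_force: [1.2, -0.6, -0.6]
opening: 0.0853
gripper_force: 0.0
```

Run:
```python
from kin import *
f=snap('wrist');o=bot.get_obs();print(o['eef_pos'].round(4),(o['tool_rot']-horiz(60,30)).round(3).max(),o['contact_force'].round(1))
im=f['pixels'].copy()
for p,c in(((.433,.242),(255,0,0)),((.433,.237),(0,255,0))):
    th=np.linspace(0,2*np.pi,60)
    for z in(0,.075):
        for u in w2px(f,np.c_[p[0]+.029*np.cos(th),p[1]+.029*np.sin(th),0*th+z]): cv2.circle(im,tuple(int(v) for v in u),0,c,-1)
cv2.imwrite('pics/wcup.png',im[:,:,::-1])
```

```text
[0.3872 0.1658 0.0947] 0.005 [ 4.3 -3.9 -3.3]
```

View pics/wcup.png

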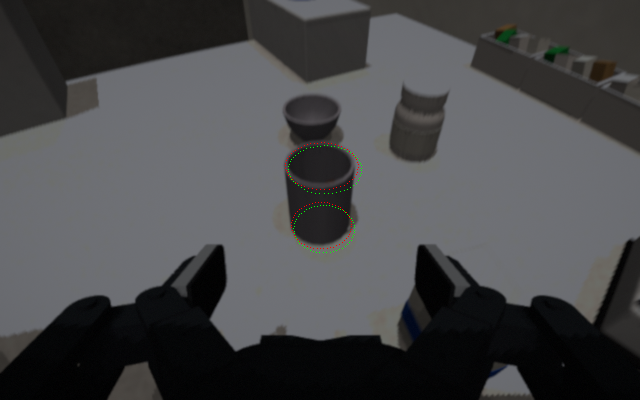

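The view shows the cup centred on column 321, its rim from 286 to 356 and its base at row 243. It is slightly farther away than my overlay. The carton is close on the right at (410,310), so I'll check for contact.

Run:
```python
from kin import *
f=snap('wrist');o=bot.get_obs();print(o['eef_pos'].round(4),o['contact_force'].round(1),o['wrist_torque'].round(2),o['q'].round(3),o['qd'].round(3))
th=np.linspace(0,2*np.pi,180)
def feat(x):
    r=w2px(f,np.c_[x[0]+.029*np.cos(th),x[1]+.029*np.sin(th),0*th+.075]);b=w2px(f,np.c_[x[0]+.029*np.cos(th),x[1]+.029*np.sin(th),0*th])
    return np.array([r[:,0].min(),r[:,0].max(),r[:,1].min(),b[:,1].max()])
m=np.array([286,356,142,243.5])
s=least_squares(lambda x:feat(x)-m,[.433,.242]);print(s.x.round(4),s.fun.round(1))
t=snap('top');cv2.imwrite('pics/tA.png',cv2.resize(t['pixels'][190:270,200:320,::-1],None,fx=5,fy=5,interpolation=cv2.INTER_CUBIC))
```

```text
[0.3872 0.1663 0.0973] [-0.3  0.2  0.1] [-0.29  0.17  0.02] [-0.647  0.959  2.528  1.651  1.035 -1.966] [ 0.003 -0.147  0.01  -0.096  0.021  0.19 ]
[0.4324 0.2432] [-1.6  1.6 -3.3  2.1]
```

View pics/tA.png

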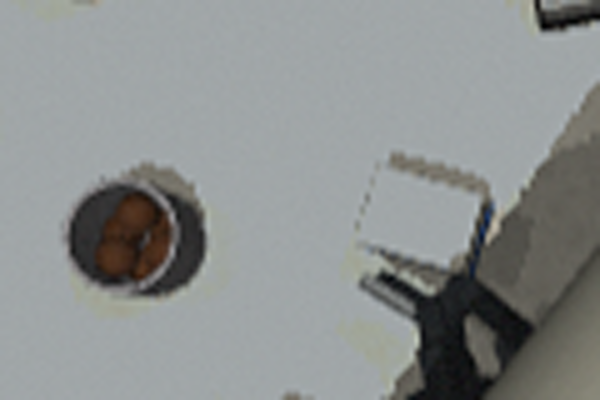

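The force is back to zero, so that was a transient. In the top crop the right finger's knuckle (450,300) sits beside the carton's corners (360,240) and (475,270). I'll compute the clearance.

Run:
```python
from kin import *
t=snap('top')
c=px2w(t,(np.array([(380,165),(488,188),(473,272),(358,240)],float)+.5)/5-.5+[200,190],.09)[:,:2];print(c.round(3).tolist(),c.mean(0))
cup=np.array([.4327,.243])
for h in(45,50,55,60):
    d=np.array([np.cos(np.radians(h)),np.sin(np.radians(h))]);n=np.array([d[1],-d[0]])
    print(h,'back',((cup-c)@d).round(3),'lat',((c-cup)@n).round(3))
    for pt in (30,40):
        R=horiz(h,pt)
        for st in (.1,.07,0.):
            q,e,a=ik(np.r_[cup,.05]+R[:,2]*(.0187-st),R,[-.65,.96,2.53,1.65,1.03,-1.97]);print('   ',pt,st,q.round(2),round(e*1000,1),round(a,1))
print('cupmouth',px2w(t,(np.array([(121,236)])+.5)/5-.5+[200,190],.075))
```

```text
[[0.471, 0.117], [0.461, 0.063], [0.42, 0.069], [0.434, 0.126]] [0.4462957  0.09391922]
45 back [0.062 0.107 0.132 0.082] lat [0.116 0.147 0.114 0.083]
    30 0.1 [-0.5   1.1   2.67  2.04  1.2  -2.17] 14.4 7.1
    30 0.07 [-0.38  1.19  2.67  2.16  1.34 -2.22] 11.4 5.3
    30 0.0 [-0.11  1.33  2.63  2.4   1.63 -2.18] 0.0 0.0
    40 0.1 [-0.27  0.84  2.67  2.28  1.06 -1.93] 3.1 1.5
    40 0.07 [-0.18  0.96  2.67  2.4   1.2  -2.  ] 0.6 0.3
    40 0.0 [-0.    1.    2.53  2.51  1.17 -1.86] 0.0 0.0
50 back [0.072 0.119 0.142 0.089] lat [0.11  0.137 0.102 0.076]
    30 0.1 [-0.55  1.15  2.67  1.99  1.21 -2.27] 6.9 3.4
    30 0.07 [-0.43  1.23  2.67  2.1   1.34 -2.31] 4.2 1.9
    30 0.0 [-0.17  1.23  2.56  2.29  1.44 -2.13] 0.0 0.0
    40 0.1 [-0.34  0.82  2.63  2.13  1.01 -1.92] 0.0 0.0
    40 0.07 [-0.25  0.88  2.6   2.22  1.05 -1.91] 0.0 0.0
    40 0.0 [-0.06  0.96  2.48  2.37  1.07 -1.84] 0.0 0.0
55 back [0.081 0.131 0.15  0.095] lat [0.104 0.126 0.089 0.068]
    30 0.1 [-0.58  1.14  2.65  1.93  1.18 -2.29] 0.0 0.0
    30 0.07 [-0.46  1.15  2.61  2.01  1.24 -2.23] 0.0 0.0
    30 0.0 [-0.22  1.15  2.49  2.16  1.29 -2.05] 0.0 0.0
    40 0.1 [-0.38  0.74  2.54  1.9   0.91 -1.74] 0.0 0.0
    40 0.07 [-0.29  0.81  2.52  2.02  0.94 -1.78] 0.0 0.0
    40 0.0 [-0.1   0.92  2.44  2.21  0.99 -1.79] 0.0 0.0
60 back [0.09  0.141 0.157 0.101] lat [0.096 0.114 0.076 0.059]
    30 0.1 [-0.57  0.99  2.52  1.73  1.07 -1.99] 0.0 0.0
    30 0.07 [-0.47  1.03  2.5   1.83  1.11 -2.01] 0.0 0.0
    30 0.0 [-0.25  1.08  2.43  2.02  1.18 -1.96] 0.0 0.0
    40 0.1 [-0.4   0.69  2.45  1.69  0.87 -1.58] 0.0 0.0
    40 0.07 [-0.32  0.76  2.44  1.82  0.89 -1.65] 0.0 0.0
    40 0.0 [-0.14  0.88  2.38  2.05  0.93 -1.72] 0.0 0.0
cupmouth [[0.43327199 0.24589079 0.075     ]]
```

Run:
```python
from kin import *
cup=np.array([.433,.244,.05]);R=horiz(50,35);o=bot.get_obs();q=o['q']
A=cup+R[:,2]*(.0187-.085);B=cup+R[:,2]*.0187
p0,R0=o['eef_pos'],o['tool_rot']
for n,p in(('up',A+[0,0,.05]),('A',A),('B',B)):
    print(n,p.round(3),ik(p,R,q)[0].round(2),ik(p,R,q)[1:],rel(p,R,p0,R0))
print(rel(B,R,A,R))
```

```text
up [0.398 0.202 0.138] [-0.39  0.78  2.64  2.04  1.07 -1.87] (np.float64(1.016501339748532e-13), np.float64(4.231831890505202e-11)) ([-0.0236, -0.0133, 0.0146], [0.1266, -0.0216, 0.0312])
A [0.398 0.202 0.088] [-0.39  1.05  2.67  2.15  1.2  -2.15] (np.float64(0.0020143621074118203), np.float64(0.9757211544755853)) ([-0.0236, -0.0133, 0.0146], [0.0186, -0.0212, 0.0941])
B [0.443 0.256 0.039] [-0.11  1.09  2.53  2.34  1.26 -1.98] (np.float64(4.156766233711584e-13), np.float64(1.1235285121907604e-10)) ([-0.0236, -0.0133, 0.0146], [-0.0005, 0.0092, 0.3035])
([0.0, 0.0, 0.0], [0.0, 0.0, 0.2125])
```

Call:
move_arm --series '[[[-0.0236,-0.0133,0.0146],[0.127,-0.022,0.031],1],[[-0.0236,-0.0133,0.0146],[0.127,-0.022,0.031],1],[[-0.0236,-0.0133,0.0146],[0.127,-0.022,0.031],1],[[-0.0236,-0.0133,0.0146],[0.084,-0.011,0.12],1],[[-0.0236,-0.0133,0.0146],[0.042,0,0.21],1],[[-0.0236,-0.0133,0.0146],[0.02,0.005,0.26],1],[[-0.0236,-0.0133,0.0146],[0,0.009,0.303],1],[[-0.0236,-0.0133,0.0146],[0,0.009,0.303],1]]'

```text
time_s: 4.65
eef_pos: [0.4441, 0.2568, 0.0395]
tool_rot: [[0.363, 0.768, 0.528], [0.44, -0.64, 0.629], [0.821, 0.004, -0.571]]
contact_force: [-1.1, 0.3, 0.7]
opening: 0.0853
gripper_force: 0.0
```

Run:
```python
from kin import *
t=snap('top');w=snap('wrist');o=bot.get_obs();print(o['eef_pos'].round(4),np.abs(o['tool_rot']-horiz(50,35)).max().round(3),o['contact_force'].round(1),o['time_s'])
a=cv2.resize(t['pixels'][190:270,200:320,::-1],(480,320),interpolation=3);b=cv2.resize(w['pixels'][60:380,120:520,::-1],(320,320))
cv2.imwrite('pics/g.png',np.hstack([a,b]))
```

```text
[0.4431 0.2558 0.0407] 0.004 [-0.3  0.1  1. ] 4.75
```

View pics/g.png

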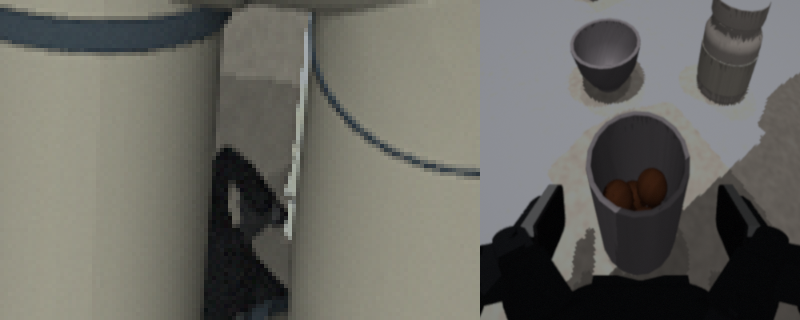

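The cup stands centred between the open pads, with the pills visible inside it. Closing now.

Call:
move_arm --series '[[[0,0,0],[0,0,0],0.5],[[0,0,0],[0,0,0],0.3],[[0,0,0],[0,0,0],0.3],[[0,0,0],[0,0,0],0.3],[[0,0,0],[0,0,0],0.3],[[0,0,0],[0,0,0],0.3],[[0,0,0],[0,0,0],0.3]]' --grip_force 40

```text
time_s: 5.45
eef_pos: [0.4427, 0.2559, 0.0404]
tool_rot: [[0.366, 0.767, 0.528], [0.44, -0.642, 0.628], [0.82, 0.003, -0.572]]
contact_force: [-3.7, -3.9, 11.4]
opening: 0.0528
gripper_force: 38.3
```

Run:
```python
from kin import *
o=bot.get_obs();q=o['q'];print(o['eef_pos'].round(4))
R=horiz(50,35);p=o['eef_pos'];R0=o['tool_rot'];H=np.array([.648,-.088,0])
n=np.array([-np.sin(np.radians(13)),np.cos(np.radians(13)),0])
G=H+n*.028
def pose(z,hd,pt,roll): 
    Rr=horiz(hd,pt,roll);return G+[0,0,z]+Rr[:,2]*.0187,Rr
seq=[(p+[0,0,.14],R0),(np.array([.50,.10,.20]),horiz(40,35)),pose(.19,35,35,0),pose(.16,35,35,60),pose(.15,35,25,105),pose(.15,35,15,150)]
acup=R0.T@[0,0,1]
P0,RR=p,R0
for pp,Rr in seq:
    q,e,a=ik(pp,Rr,q);c=Rr@acup;gr=pp-Rr[:,2]*.0187;u=np.array([0,0,-1.]);l=u-c*(c@u);l/=np.linalg.norm(l)+1e-9
    print(pp.round(3),rel(pp,Rr,P0,RR),q.round(2),round(e*1000,1),round(a,1),'tilt',np.degrees(np.arccos(min(1,c[2]))).round(),'mouth-H',(gr+.025*c-H)[:3].round(3),'lip',(gr+.025*c+.029*l-H).round(3),'bot',(gr-.05*c)[2].round(3))
    P0,RR=pp,Rr
```

```text
[0.4427 0.2559 0.0404]
[0.443 0.256 0.18 ] ([0.0, 0.0, 0.0], [0.287, 0.001, -0.2004]) [-0.11  0.48  2.43  2.    0.85 -1.32] 0.0 0.0 tilt 0.0 mouth-H [-0.215  0.332  0.216] lip [-0.215  0.332  0.216] bot 0.141
[0.5 0.1 0.2] ([-0.0226, -0.0002, 0.0164], [-0.079, 0.3602, -0.197]) [-0.52  0.41  2.32  1.61  0.88 -1.06] 0.0 0.0 tilt 0.0 mouth-H [-0.16   0.178  0.236] lip [-0.133  0.166  0.236] bot 0.161
[ 0.654 -0.052  0.179] ([-0.0114, -0.0, 0.008], [-0.013, 0.5388, 0.0717]) [-0.62  0.57  1.91  1.4   0.9  -0.74] 0.0 0.0 tilt 0.0 mouth-H [-0.006  0.027  0.215] lip [0.019 0.013 0.215] bot 0.14
[ 0.654 -0.052  0.149] ([0.0, 0.0, 0.1667], [-0.0614, 0.0, 0.043]) [-0.62  0.63  1.93  1.46  0.89  0.21] 0.0 0.0 tilt 49.0 mouth-H [-0.001  0.009  0.177] lip [ 0.005 -0.009  0.155] bot 0.127
[ 0.656 -0.051  0.142] ([0.0283, 0.0037, 0.1247], [-0.0062, 0.0107, 0.0136]) [-0.68  0.75  1.98  1.64  1.06  0.71] 0.0 0.0 tilt 87.0 mouth-H [-0.007  0.002  0.151] lip [-0.007  0.001  0.122] bot 0.148
[ 0.656 -0.05   0.145] ([0.0226, -0.0174, 0.1247], [-0.0021, -0.0078, -0.0007]) [-0.72  0.87  2.    1.73  1.26  1.32] 0.0 0.0 tilt 123.0 mouth-H [-0.016  0.008  0.137] lip [-0.009  0.022  0.112] bot 0.177
```

Run:
```python
from h import *
import pickle
pickle.dump(snap('wrist')['pixels'],open('wa.pkl','wb'))
```

Call:
move_arm --series '[[[0,0,0],[0.03,0,-0.02],0.3],[[0,0,0],[0.08,0,-0.06],0.3],[[0,0,0],[0.14,0,-0.1],0.3],[[0,0,0],[0.2,0,-0.14],0.3],[[0,0,0],[0.287,0,-0.2],0.3],[[0,0,0],[0.287,0,-0.2],0.3],[[0,0,0],[0.287,0,-0.2],0.3]]'

```text
time_s: 6.2
eef_pos: [0.4427, 0.2561, 0.1811]
tool_rot: [[0.363, 0.767, 0.529], [0.442, -0.642, 0.626], [0.82, 0.007, -0.572]]
contact_force: [-0.4, -0.4, -0.9]
opening: 0.0524
gripper_force: 39.9
```

Run:
```python
from h import *
import pickle
a=pickle.load(open('wa.pkl','rb'));f=snap('wrist');b=f['pixels'];pickle.dump(b,open('wb.pkl','wb'))
o=bot.get_obs();print(o['opening'],o['gripper_force'],o['contact_force'].round(1),o['eef_pos'].round(3))
cv2.imwrite('pics/l.png',np.hstack([a[60:380,120:520,::-1],b[60:380,120:520,::-1]]))
```

```text
0.05236854360211644 39.90284570027143 [ 0.1  0.1 -2.8] [0.443 0.256 0.18 ]
```

View pics/l.png

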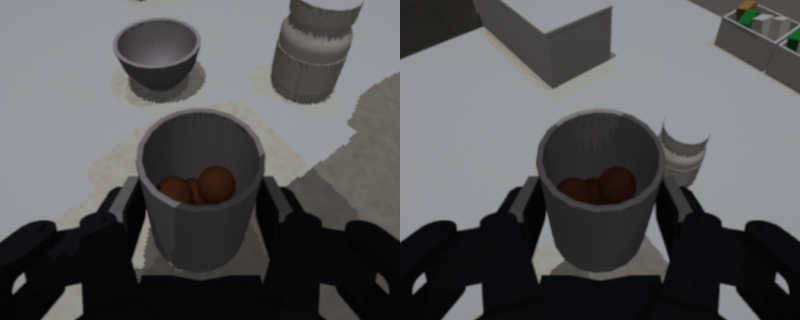

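The cup is lifted upright and held firmly, the pills inside, with no slip between the two frames. Next, carry it to the hopper.

```bash
cat > pour.py <<'E'
from kin import *
H=np.array([.648,-.088,0]);n=np.array([-np.sin(np.radians(13)),np.cos(np.radians(13)),0]);G=H+n*.03
def pose(z,hd,pt,roll): 
    Rr=horiz(hd,pt,roll);return G+[0,0,z]+Rr[:,2]*.0187,Rr
E
python3 - <<'E'
from pour import *
chain([(np.array([.50,.10,.22]),horiz(42,35)),pose(.205,35,35,0),pose(.165,35,35,55),pose(.155,35,25,100),pose(.15,35,15,150)])
E
```

```text
[-0.0179, -0.0002, 0.0136] [-0.0385, 0.3609, -0.2263] rows 3.4 0.9
[-0.0159, -0.0, 0.0112] [-0.0327, 0.5359, 0.0654] rows 4.3 0.8
[-0.0, -0.0, 0.1528] [-0.0819, 0.0, 0.0574] rows 0.8 6.4
[0.0278, 0.0062, 0.1247] [-0.0071, 0.0101, 0.0136] rows 0.1 5.4
[0.0235, -0.0164, 0.1385] [0.0006, 0.0032, 0.0046] rows 0.0 5.9
```

Call:
move_arm --series '[[[-0.018,0,0.0136],[-0.01,0.09,-0.06],0.3],[[-0.018,0,0.0136],[-0.02,0.19,-0.12],0.3],[[-0.018,0,0.0136],[-0.03,0.29,-0.18],0.3],[[-0.018,0,0.0136],[-0.038,0.361,-0.226],0.3],[[-0.018,0,0.0136],[-0.038,0.361,-0.226],0.3],[[-0.018,0,0.0136],[-0.038,0.361,-0.226],0.3]]'

```text
time_s: 6.85
eef_pos: [0.5006, 0.0992, 0.2179]
tool_rot: [[0.43, 0.667, 0.609], [0.38, -0.745, 0.548], [0.819, -0.004, -0.574]]
contact_force: [-0.3, 0.3, -2.3]
opening: 0.0524
gripper_force: 40.3
```

Call:
move_arm --series '[[[-0.016,0,0.011],[-0.006,0.1,0.012],0.3],[[-0.016,0,0.011],[-0.013,0.21,0.026],0.3],[[-0.016,0,0.011],[-0.02,0.32,0.039],0.3],[[-0.016,0,0.011],[-0.026,0.43,0.052],0.3],[[-0.016,0,0.011],[-0.033,0.536,0.065],0.3],[[-0.016,0,0.011],[-0.033,0.536,0.065],0.3],[[-0.016,0,0.011],[-0.033,0.536,0.065],0.3]]'

```text
time_s: 7.55
eef_pos: [0.6532, -0.0481, 0.1905]
tool_rot: [[0.472, 0.575, 0.668], [0.327, -0.818, 0.473], [0.819, -0.005, -0.574]]
contact_force: [-0.4, 0.8, -1.2]
opening: 0.0522
gripper_force: 40.4
```

Run:
```python
from pour import *
o=bot.get_obs();print(o['opening'],o['contact_force'].round(1),o['eef_pos'].round(3),pose(.205,35,35,0)[0].round(3),o['q'].round(2))
chain([pose(.165,35,35,55),pose(.155,35,25,100),pose(.15,35,15,150)])
```

```text
0.05222294227993036 [-0.4  0.8 -1.2] [ 0.653 -0.048  0.19 ] [ 0.654 -0.05   0.194] [-0.61  0.54  1.9   1.37  0.9  -0.69]
[-0.0005, 0.0005, 0.1523] [-0.075, 0.0051, 0.0507] rows 0.7 6.4
[0.0278, 0.0062, 0.1247] [-0.0071, 0.0101, 0.0136] rows 0.1 5.4
[0.0235, -0.0164, 0.1385] [0.0006, 0.0032, 0.0046] rows 0.0 5.9
```

Call:
move_arm --series '[[[0,0,0.02],[-0.01,0,0.006],0.3],[[0,0,0.04],[-0.02,0,0.012],0.3],[[0,0,0.06],[-0.03,0,0.02],0.3],[[0,0,0.08],[-0.04,0,0.027],0.3],[[0,0,0.1],[-0.05,0.002,0.034],0.3],[[0,0,0.12],[-0.06,0.004,0.04],0.3],[[0,0,0.14],[-0.07,0.005,0.046],0.3],[[0,0,0.152],[-0.075,0.005,0.051],0.3]]'

```text
time_s: 8.35
eef_pos: [0.6529, -0.0492, 0.155]
tool_rot: [[0.742, -0.057, 0.668], [-0.483, -0.737, 0.472], [0.466, -0.673, -0.575]]
contact_force: [-0.4, -0.1, -1.4]
opening: 0.0525
gripper_force: 40.3
```

Call:
move_arm --series '[[[0.0035,0.001,0.016],[-0.001,0.001,0.002],0.3],[[0.007,0.0015,0.031],[-0.002,0.002,0.004],0.3],[[0.0105,0.002,0.047],[-0.003,0.004,0.006],0.3],[[0.014,0.003,0.062],[-0.004,0.005,0.008],0.3],[[0.0175,0.004,0.078],[-0.005,0.006,0.009],0.3],[[0.021,0.0045,0.094],[-0.006,0.008,0.01],0.3],[[0.0245,0.0055,0.11],[-0.007,0.009,0.012],0.3],[[0.028,0.006,0.125],[-0.007,0.01,0.014],0.3]]'

```text
time_s: 9.15
eef_pos: [0.6548, -0.0484, 0.1484]
tool_rot: [[0.506, -0.443, 0.74], [-0.847, -0.093, 0.523], [-0.163, -0.892, -0.422]]
contact_force: [-0.5, -0.1, -2.5]
opening: 0.0526
gripper_force: 40.2
```

Call:
move_arm --series '[[[0.003,-0.002,0.017],[0,0,0],0.3],[[0.006,-0.004,0.035],[0,0,0],0.3],[[0.009,-0.006,0.052],[0,0.001,0.002],0.3],[[0.012,-0.008,0.07],[0,0.002,0.002],0.3],[[0.015,-0.01,0.087],[0,0.002,0.003],0.3],[[0.018,-0.012,0.105],[0,0.003,0.004],0.3],[[0.021,-0.014,0.122],[0,0.003,0.004],0.3],[[0.0235,-0.0164,0.1385],[0,0.003,0.005],0.3]]'

```text
time_s: 9.95
eef_pos: [0.656, -0.0477, 0.1467]
tool_rot: [[0.102, -0.605, 0.79], [-0.534, 0.637, 0.557], [-0.84, -0.478, -0.258]]
contact_force: [0.5, 0.1, -0.5]
opening: 0.0522
gripper_force: 40.2
```

Run:
```python
from pour import *
o=bot.get_obs();print(o['opening'],o['contact_force'].round(1),o['eef_pos'].round(3),o['time_s'])
s=snap('scene')['pixels'];
hsv=cv2.cvtColor(s[160:290,200:360],cv2.COLOR_RGB2HSV);m=((hsv[...,0]<12)&(hsv[...,1]>110)&(hsv[...,2]>40)).astype(np.uint8);print('brown px scene',m.sum(),np.argwhere(m).mean(0)+[160,200] if m.sum() else 0)
w=snap('wrist')['pixels']
cv2.imwrite('pics/p.png',np.vstack([np.hstack([cv2.resize(s[160:290,210:370],(400,325),interpolation=3),cv2.resize(w,(400,325))])])[:,:,::-1])
```

```text
0.052212366605715044 [ 0.5  0.1 -0.5] [ 0.656 -0.048  0.147] 9.95
brown px scene 38 [216.39473684 258.81578947]
```

View pics/p.png

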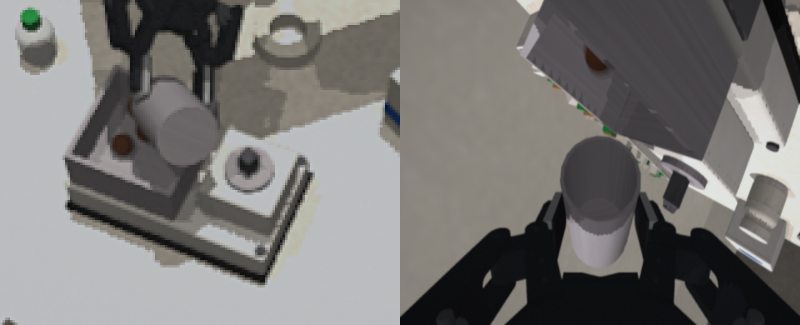

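All the pills are in the hopper: two or three are visible around (122,145) in the scene crop, and the wrist view shows the cup empty. Next I bring the cup upright and put it back where it stood.

Run:
```python
from pour import *
R=np.array(horiz(50,35));E=np.array([.4427,.2559,.041])
chain([pose(.17,35,25,92),pose(.2,35,33,30),pose(.205,35,35,0),(np.array([.50,.10,.22]),horiz(42,35)),(E+[0,0,.14],R),(E,R)])
```

```text
[-0.0245, 0.0154, -0.1612] [-0.0318, -0.0197, -0.0136] rows 0.3 6.9
[-0.0204, -0.0113, -0.1719] [-0.0021, -0.0614, -0.0322] rows 0.6 7.3
[-0.0015, -0.0054, -0.0833] [0.0077, -0.0044, -0.0068] rows 0.1 3.5
[0.0159, 0.0, -0.0112] [-0.0046, -0.5277, -0.1187] rows 4.3 0.8
[0.0182, -0.0, -0.0127] [0.0087, -0.3855, 0.1824] rows 3.4 0.9
[0.0, 0.0, 0.0] [-0.2867, 0.0, 0.2008] rows 2.8 0.0
```

Call:
move_arm --series '[[[-0.0245,0.0154,-0.161],[-0.032,-0.02,-0.014],0.3],[[-0.0245,0.0154,-0.161],[-0.032,-0.02,-0.014],0.3],[[-0.0245,0.0154,-0.161],[-0.032,-0.02,-0.014],0.3],[[-0.0245,0.0154,-0.161],[-0.032,-0.02,-0.014],0.3],[[-0.0245,0.0154,-0.161],[-0.032,-0.02,-0.014],0.3],[[-0.0245,0.0154,-0.161],[-0.032,-0.02,-0.014],0.3],[[-0.0245,0.0154,-0.161],[-0.032,-0.02,-0.014],0.3],[[-0.0245,0.0154,-0.161],[-0.032,-0.02,-0.014],0.3]]'

```text
time_s: 10.85
eef_pos: [0.6554, -0.0495, 0.1635]
tool_rot: [[0.564, -0.361, 0.743], [-0.826, -0.221, 0.519], [-0.023, -0.906, -0.423]]
contact_force: [-0.0, -0.4, -1.0]
opening: 0.0524
gripper_force: 40.3
```

Call:
move_arm --series '[[[-0.02,-0.011,-0.172],[-0.002,-0.061,-0.032],0.3],[[-0.02,-0.011,-0.172],[-0.002,-0.061,-0.032],0.3],[[-0.02,-0.011,-0.172],[-0.002,-0.061,-0.032],0.3],[[-0.02,-0.011,-0.172],[-0.002,-0.061,-0.032],0.3],[[-0.02,-0.011,-0.172],[-0.002,-0.061,-0.032],0.3],[[-0.02,-0.011,-0.172],[-0.002,-0.061,-0.032],0.3],[[-0.02,-0.011,-0.172],[-0.002,-0.061,-0.032],0.3],[[-0.02,-0.011,-0.172],[-0.002,-0.061,-0.032],0.3]]'

```text
time_s: 11.65
eef_pos: [0.6544, -0.0507, 0.1905]
tool_rot: [[0.669, 0.278, 0.689], [-0.135, -0.866, 0.481], [0.731, -0.414, -0.542]]
contact_force: [-0.4, -0.2, -0.7]
opening: 0.0524
gripper_force: 40.4
```

Call:
move_arm --series '[[[-0.0015,-0.0054,-0.083],[0.008,-0.004,-0.007],0.3],[[-0.0015,-0.0054,-0.083],[0.008,-0.004,-0.007],0.3],[[-0.0015,-0.0054,-0.083],[0.008,-0.004,-0.007],0.3],[[-0.0015,-0.0054,-0.083],[0.008,-0.004,-0.007],0.3],[[-0.0015,-0.0054,-0.083],[0.008,-0.004,-0.007],0.3]]'

```text
time_s: 12.15
eef_pos: [0.6542, -0.0512, 0.1949]
tool_rot: [[0.467, 0.573, 0.674], [0.328, -0.82, 0.47], [0.821, 0.001, -0.571]]
contact_force: [1.2, -0.2, -1.7]
opening: 0.0525
gripper_force: 40.4
```

Call:
move_arm --series '[[[0.016,0,-0.011],[-0.005,-0.528,-0.119],0.3],[[0.016,0,-0.011],[-0.005,-0.528,-0.119],0.3],[[0.016,0,-0.011],[-0.005,-0.528,-0.119],0.3],[[0.016,0,-0.011],[-0.005,-0.528,-0.119],0.3],[[0.016,0,-0.011],[-0.005,-0.528,-0.119],0.3],[[0.016,0,-0.011],[-0.005,-0.528,-0.119],0.3]]'

```text
time_s: 12.75
eef_pos: [0.4983, 0.1005, 0.2202]
tool_rot: [[0.427, 0.667, 0.61], [0.379, -0.745, 0.549], [0.821, -0.003, -0.571]]
contact_force: [1.1, -1.0, -0.5]
opening: 0.0522
gripper_force: 40.5
```

Call:
move_arm --series '[[[0.018,0,-0.013],[0.009,-0.385,0.182],0.3],[[0.018,0,-0.013],[0.009,-0.385,0.182],0.3],[[0.018,0,-0.013],[0.009,-0.385,0.182],0.3],[[0.018,0,-0.013],[0.009,-0.385,0.182],0.3],[[0.018,0,-0.013],[0.009,-0.385,0.182],0.3],[[0.018,0,-0.013],[0.009,-0.385,0.182],0.3]]'

```text
time_s: 13.35
eef_pos: [0.4445, 0.2545, 0.1809]
tool_rot: [[0.366, 0.765, 0.53], [0.438, -0.644, 0.627], [0.821, 0.002, -0.571]]
contact_force: [1.1, -0.2, -1.5]
opening: 0.0522
gripper_force: 40.5
```

Run:
```python
from pour import *
snap('top')
o=bot.get_obs();print(o['opening'],o['contact_force'].round(1),o['eef_pos'].round(4),o['time_s'])
chain([(np.array([.4427,.2559,.041]),horiz(50,35))])
f=snap('wrist')['pixels'];a=pickle.load(open('wb.pkl','rb'))
# compare rim of held cup with the earlier image
A=cv2.cvtColor(a[155:340,240:400],6).astype(float);A=a[160:330,250:390].astype(np.uint8)
r=cv2.matchTemplate(f,a[150:340,235:410],cv2.TM_CCOEFF_NORMED);print(cv2.minMaxLoc(r))
```

```text
0.05269186676576586 [-1.  -0.2 -0.9] [0.4451 0.2538 0.1812] 13.4
[0.0007, -0.0006, 0.0002] [-0.2876, -0.0092, 0.2001] rows 2.8 0.0
(-0.6291638016700745, 0.9879482984542847, (73, 68), (235, 150))
```

Call:
move_arm --series '[[[0.0007,-0.0006,0],[-0.09,-0.003,0.063],0.3],[[0.0007,-0.0006,0],[-0.18,-0.006,0.125],0.3],[[0.0007,-0.0006,0],[-0.23,-0.008,0.16],0.3],[[0.0007,-0.0006,0],[-0.26,-0.009,0.181],0.3],[[0.0007,-0.0006,0],[-0.275,-0.009,0.191],0.3],[[0.0007,-0.0006,0],[-0.288,-0.009,0.2],0.3],[[0.0007,-0.0006,0],[-0.288,-0.009,0.2],0.3],[[0.0007,-0.0006,0],[-0.288,-0.009,0.2],0.3]]'

```text
time_s: 14.25
eef_pos: [0.4427, 0.2552, 0.0413]
tool_rot: [[0.367, 0.766, 0.528], [0.44, -0.643, 0.627], [0.819, 0.002, -0.573]]
contact_force: [0.2, -0.4, -1.0]
opening: 0.0519
gripper_force: 39.5
```

Call:
move_arm --series '[[[0,0,0],[0,0,0],0.65],[[0,0,0],[0,0,0],0.8],[[0,0,0],[0,0,0],1],[[0,0,0],[0,0,0],1],[[0,0,0],[0,0,0],1],[[0,0,0],[0,0,0],1],[[0,0,0],[0,0,0],1]]'

```text
time_s: 14.95
eef_pos: [0.4417, 0.2559, 0.0409]
tool_rot: [[0.367, 0.767, 0.526], [0.441, -0.642, 0.627], [0.819, 0.002, -0.574]]
contact_force: [-0.4, -0.6, 0.9]
opening: 0.0855
gripper_force: 0.0
```

Call:
move_arm --series '[[[0,0,0],[0.02,0,-0.06],1],[[0,0,0],[0.05,0,-0.14],1],[[0,0,0],[0.075,0,-0.21],1],[[0,0,0],[0.102,0,-0.286],1],[[0,0,0],[0.3,0,-0.4],1],[[0,0,0],[0.4,0,-0.48],1],[[0,0,0],[0.4,0,-0.48],1]]'

```text
time_s: 15.65
eef_pos: [0.3985, 0.2115, 0.21]
tool_rot: [[0.362, 0.774, 0.519], [0.429, -0.633, 0.645], [0.828, -0.011, -0.561]]
contact_force: [0.4, 0.4, 0.3]
opening: 0.0856
gripper_force: 0.0
```

Run:
```python
from kin import *
f=snap('wrist');s=snap('scene');o=bot.get_obs();print(o['opening'],o['contact_force'].round(1),o['eef_pos'].round(4),o['time_s'],o['q'].round(2))
save(f,'wcup2.png')
# cup check by edges vs predicted silhouettes in scene
s0=cv2.imread('pics/scene0.png')[:,:,::-1]
for n,b in(('cup',(405,205,460,255)),('carton',(355,175,400,225)),('jar',(395,270,435,310)),('pot',(445,258,490,300))):
    c=lambda i:i[b[1]:b[3],b[0]:b[2]];r=cv2.matchTemplate(s['pixels'][b[1]-8:b[3]+8,b[0]-8:b[2]+8],c(s0).copy(),cv2.TM_CCOEFF_NORMED);print(n,cv2.minMaxLoc(r)[1],np.array(cv2.minMaxLoc(r)[3])-8)
```

```text
0.08511163749799293 [ 0.4 -0.1 -0.6] [0.3988 0.212  0.2123] 15.75 [-0.37  0.37  2.5   1.69  0.92 -1.23]
cup 0.8361440896987915 [-2 -1]
carton 0.7729777693748474 [0 0]
jar 0.999868631362915 [0 0]
pot 0.9998701214790344 [0 0]
```

Run:
```python
from h import *
D=down(np.radians(-40));chain([(np.array([.626,.017,.21]),D),(np.array([.606,.0,.21]),down(np.radians(-77)))])
```

```text
[-0.0018, -0.1557, 0.0015] [-0.0116, 0.7484, -0.0139] rows 6.0 6.5
[0.0, 0.0, 0.1028] [-0.0647, -0.011, 0.0] rows 0.5 4.3
```

Call:
move_arm --series '[[[-0.0018,-0.156,0.0015],[-0.012,0.748,-0.014],1],[[-0.0018,-0.156,0.0015],[-0.012,0.748,-0.014],1],[[-0.0018,-0.156,0.0015],[-0.012,0.748,-0.014],1],[[-0.0018,-0.156,0.0015],[-0.012,0.748,-0.014],1],[[-0.0018,-0.156,0.0015],[-0.012,0.748,-0.014],1],[[-0.0018,-0.156,0.0015],[-0.012,0.748,-0.014],1],[[-0.0018,-0.156,0.0015],[-0.012,0.748,-0.014],1],[[-0.0018,-0.156,0.0015],[-0.012,0.748,-0.014],1]]'

```text
time_s: 16.55
eef_pos: [0.567, 0.0688, 0.2009]
tool_rot: [[0.612, 0.781, 0.125], [0.752, -0.623, 0.216], [0.247, -0.038, -0.968]]
contact_force: [-0.9, 0.5, -0.6]
opening: 0.0854
gripper_force: 0.0
```

Call:
move_arm --series '[[[0,0,0],[0,0,0],1],[[0,0,0],[0,0,0],1]]'

```text
time_s: 16.75
eef_pos: [0.5674, 0.0709, 0.2005]
tool_rot: [[0.608, 0.783, 0.128], [0.752, -0.62, 0.223], [0.254, -0.04, -0.966]]
contact_force: [-0.4, 0.6, -0.7]
opening: 0.0855
gripper_force: 0.0
```

Run:
```python
from h import *
import pickle
o=bot.get_obs();print(o['eef_pos'].round(4),o['time_s'])
f=snap('wrist');g=snap('scene');t=snap('top');pickle.dump((f,g,t),open('sh.pkl','wb'))
u=w2px(f,[[.626,.017,.13],[.626,.017,.1]]);print(u.round(1))
x,y=(u.mean(0)).astype(int)-[32,32];print('off',x,y)
A=cv2.resize(f['pixels'][y:y+64,x:x+64],(512,512),interpolation=2)
# gray levels: shaft dark, print threshold blob
gr=cv2.cvtColor(f['pixels'],cv2.COLOR_RGB2GRAY)[y:y+64,x:x+64];print(gr[::2,::2])
cv2.imwrite('pics/shaft.png',A[:,:,::-1])
```

```text
[0.5674 0.0709 0.2005] 16.75
[[426.8 230.5]
 [416.7 226.4]]
off 389 196
[[ 94 100 100 ... 133 133 133]
 [100 101 101 ... 128 133 133]
 [102 101 102 ... 115 125 132]
 ...
 [ 95  98  98 ...  24  27  27]
 [ 84  93  94 ...  15  14  24]
 [ 68  79  82 ...  26   9   9]]
```

Run:
```python
from h import *
chain([(np.array([.626,.017,.205]),down(np.radians(-55)))])
```

```text
[-0.0123, -0.0396, 0.0447] [-0.0052, 0.2015, -0.0209] rows 1.6 2.6
```

Call:
move_arm --series '[[[-0.012,-0.04,0.045],[-0.005,0.2,-0.02],1],[[-0.012,-0.04,0.045],[-0.005,0.2,-0.02],1],[[-0.012,-0.04,0.045],[-0.005,0.2,-0.02],1],[[-0.012,-0.04,0.045],[-0.005,0.2,-0.02],1],[[-0.012,-0.04,0.045],[-0.005,0.2,-0.02],1],[[-0.012,-0.04,0.045],[-0.005,0.2,-0.02],1]]'

```text
time_s: 17.5
eef_pos: [0.6264, 0.0168, 0.2064]
tool_rot: [[0.82, 0.573, -0.0], [0.573, -0.82, -0.001], [-0.001, 0.001, -1.0]]
contact_force: [-0.4, -0.1, 0.7]
opening: 0.0856
gripper_force: 0.0
```

Run:
```python
from h import *
import pickle
o=bot.get_obs();print(o['eef_pos'].round(4),o['time_s'])
f=snap('wrist');g=snap('scene');t=snap('top');pickle.dump((f,g,t),open('sh.pkl','wb'))
u=w2px(f,[[.626,.017,.13],[.626,.017,.1]]);print(u.round(1))
x,y=(u.mean(0)).astype(int)-[40,40];print('off',x,y)
A=cv2.resize(f['pixels'][y:y+80,x:x+80],(560,560),interpolation=cv2.INTER_CUBIC)
A=np.clip(A.astype(float)*1.5,0,255).astype(np.uint8)
cc=cv2.resize(g['pixels'][205:260,405:460],(240,240),interpolation=2)
hh=cv2.resize(g['pixels'][180:250,230:300],(240,240),interpolation=2)
B=np.vstack([cc,hh,np.zeros((80,240,3),np.uint8)])
cv2.imwrite('pics/shaft.png',np.hstack([A,B])[:,:,::-1])
```

```text
[0.6264 0.0168 0.2064] 17.5
[[319.8 197.4]
 [319.8 188.2]]
off 279 152
```

View pics/shaft.png

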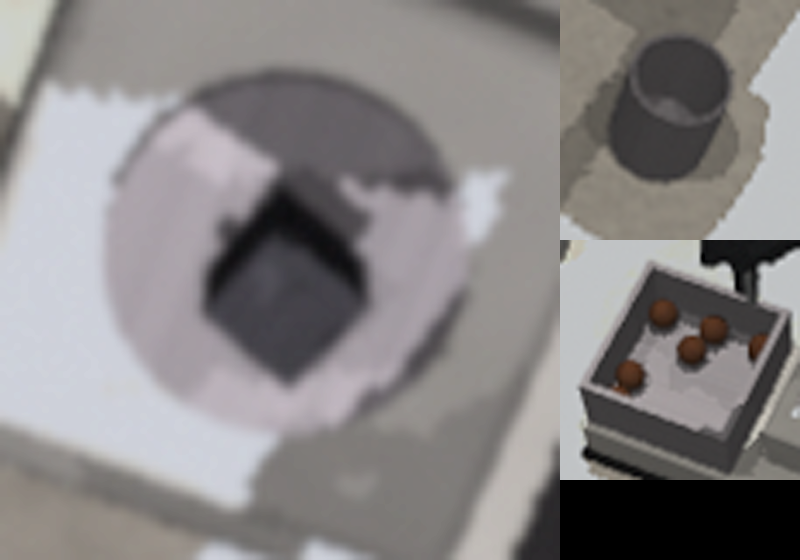

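The shaft's dark diamond has crop corners near (205,303), (290,385) and (368,300), inside a collar centred at (287,250). The cup stands upright at (672,105), and the pills lie in the hopper. Next I fit the shaft angle.

Run:
```python
from h import *
import pickle
f,g,t=pickle.load(open('sh.pkl','rb'))
gr=cv2.cvtColor(f['pixels'],cv2.COLOR_RGB2GRAY)
S=8;big=cv2.resize(gr[152:232,279:359],None,fx=S,fy=S,interpolation=cv2.INTER_CUBIC)
def hull(cx,cy,a):
    a=np.radians(a);c=np.array([[1,1],[1,-1],[-1,-1],[-1,1]]);Rm=np.array([[np.cos(a),-np.sin(a)],[np.sin(a),np.cos(a)]])
    P=[]
    for h,z in((.007,.1),(.007,.122),(.0045,.13)): P+= [[*(np.array([cx,cy])+Rm@(h*k)),z] for k in c]
    return w2px(f,P)
for a in (-20,-14,-8,-2,4): print(a,((hull(.626,.017,a)[4:]-[279,152]+.5)*7-.5).round(0).astype(int).tolist())
def score(x):
    h=((hull(*x)-[279,152]+.5)*S-.5);m=np.zeros_like(big);cv2.fillConvexPoly(m,cv2.convexHull(h.astype(np.float32)).astype(np.int32),1)
    k=np.ones((13,13),np.uint8);o=cv2.dilate(m,k)-m;i=m-cv2.erode(m,k)
    return big[o>0].mean()-big[i>0].mean()
best=sorted(((score((.626+dx,.017+dy,a)),dx,dy,a) for dx in np.arange(-.003,.0031,.001) for dy in np.arange(-.003,.0031,.001) for a in range(-45,45,2)),reverse=True)[:8]
for b in best: print(np.round(b,4))
chain([(np.array([.5015,-.3725,.16]),down(np.radians(-115.2))),(np.array([.5015,-.3725,.012]),down(np.radians(-115.2)))])
```

```text
-20 [[304, 220], [373, 316], [274, 383], [204, 288], [299, 267], [345, 330], [279, 374], [233, 311]]
-14 [[295, 219], [374, 308], [283, 384], [203, 297], [293, 266], [345, 324], [285, 375], [232, 317]]
-8 [[286, 219], [374, 299], [292, 384], [203, 305], [287, 266], [345, 319], [291, 375], [232, 323]]
-2 [[277, 220], [374, 291], [301, 383], [204, 314], [281, 266], [345, 313], [297, 374], [233, 328]]
4 [[268, 221], [372, 282], [309, 381], [206, 322], [275, 267], [344, 307], [303, 373], [234, 334]]
[ 2.63494e+01 -1.00000e-03  0.00000e+00 -7.00000e+00]
[ 2.62261e+01 -1.00000e-03  0.00000e+00 -5.00000e+00]
[ 2.5871e+01 -1.0000e-03  0.0000e+00 -9.0000e+00]
[ 2.58172e+01 -1.00000e-03  0.00000e+00 -3.00000e+00]
[ 2.51599e+01 -1.00000e-03  0.00000e+00 -1.10000e+01]
[ 2.50701e+01 -1.00000e-03  0.00000e+00 -1.00000e+00]
[ 2.40268e+01 -1.00000e-03  0.00000e+00 -1.30000e+01]
[ 2.39806e+01 -1.00000e-03  0.00000e+00  1.00000e+00]
[0.0003, -0.0001, 0.1668] [-0.8132, 0.6185, 0.1187] rows 8.2 7.0
[0.0, 0.0, 0.0] [0.0, 0.0, 0.37] rows 3.0 0.0
```

Call:
move_arm --series '[[[0,0,0.167],[-0.813,0.618,0.1],1],[[0,0,0.167],[-0.813,0.618,0.1],1],[[0,0,0.167],[-0.813,0.618,0.1],1],[[0,0,0.167],[-0.813,0.618,0.1],1],[[0,0,0.167],[-0.813,0.618,0.1],1],[[0,0,0.167],[-0.813,0.618,0.1],1],[[0,0,0.167],[-0.813,0.618,0.1],1],[[0,0,0.167],[-0.813,0.618,0.1],1]]'

```text
time_s: 18.45
eef_pos: [0.5039, -0.364, 0.1688]
tool_rot: [[0.902, -0.433, 0.001], [-0.433, -0.902, -0.003], [0.002, 0.002, -1.0]]
contact_force: [2.0, -0.4, -0.3]
opening: 0.0853
gripper_force: 0.0
```

Call:
move_arm --series '[[[0,0,0],[0,0,0],1],[[0,0,0],[0,0,0],1],[[0,0,0],[0,0,0],1]]'

```text
time_s: 18.75
eef_pos: [0.5051, -0.3614, 0.1688]
tool_rot: [[0.904, -0.427, 0.001], [-0.427, -0.904, -0.002], [0.002, 0.002, -1.0]]
contact_force: [-0.5, -1.0, -0.2]
opening: 0.0853
gripper_force: 0.0
```

```bash
cat > hfit.py <<'E'
from h import *
def fit(f,x0,z0=0.,da=8,z1=.054,z2=.040):
    gr=cv2.cvtColor(f['pixels'],cv2.COLOR_RGB2GRAY);S=4
    def pts(x):
        a=np.radians(x[2]);Rm=np.array([[np.cos(a),-np.sin(a)],[np.sin(a),np.cos(a)]])
        return w2px(f,[[*(np.array(x[:2])+Rm@[sx*.05,sy*.008]),z0+z] for z in(z2,z1) for sx in(-1,1) for sy in(-1,1)])
    p0=pts(x0);o=np.maximum(p0.min(0).astype(int)-20,0);e=p0.max(0).astype(int)+20
    big=cv2.resize(gr[o[1]:e[1],o[0]:e[0]],None,fx=S,fy=S,interpolation=cv2.INTER_CUBIC).astype(float)
    big=np.minimum(big,80);k=np.ones((9,9),np.uint8)
    def sc(x):
        m=np.zeros(big.shape,np.uint8);cv2.fillConvexPoly(m,cv2.convexHull(((pts(x)-o+.5)*S-.5).astype(np.float32)).astype(np.int32),1)
        return big[(cv2.dilate(m,k)-m)>0].mean()-big[(m-cv2.erode(m,k))>0].mean()
    best=(-9,x0)
    for st,sa in((.003,3),(.001,1),(.0005,.5)):
        c=best[1];best=max(((sc(x),x) for i in range(-3,4) for j in range(-3,4) for l in range(-3,4) for x in[(c[0]+i*st,c[1]+j*st,c[2]+l*sa)]),key=lambda b:b[0])
    return best
E
python3 - <<'E'
from hfit import *
import pickle
o=bot.get_obs();print(o['eef_pos'].round(4),o['time_s'])
f=snap('wrist');print(w2px(f,[[.5015,-.3725,.054]]).round(0))
for ff in(f,snap('top'),snap('scene'),pickle.load(open('wh.pkl','rb'))): b=fit(ff,(.5015,-.3725,-25.));print(round(b[0],1),np.round(b[1],4))
E
```

```text
[ 0.5051 -0.3614  0.1688] 18.75
[[333. 184.]]
21.6 [  0.4995  -0.3745 -25.5   ]
22.8 [  0.5035  -0.3755 -25.5   ]
26.9 [  0.5015  -0.373  -25.    ]
19.6 [  0.499  -0.374 -25.5  ]
```

Run:
```python
from h import *
D=down(np.radians(-115.4));o=bot.get_obs()
for z in(.16,.07,.013): print(rel((.5003,-.3743,z),D))
```

```text
([0.0003, -0.0003, 0.0006], [0.002, 0.0355, 0.0224])
([0.0003, -0.0003, 0.0006], [0.0015, 0.0351, 0.2474])
([0.0003, -0.0003, 0.0006], [0.0013, 0.0348, 0.3899])
```

Call:
move_arm --series '[[[0.0003,-0.0003,0.0006],[0.002,0.035,0.022],1],[[0.0003,-0.0003,0.0006],[0.002,0.035,0.022],1],[[0.0003,-0.0003,0.0006],[0.002,0.035,0.12],1],[[0.0003,-0.0003,0.0006],[0.0015,0.035,0.22],1],[[0.0003,-0.0003,0.0006],[0.001,0.035,0.3],1],[[0.0003,-0.0003,0.0006],[0.001,0.035,0.36],1],[[0.0003,-0.0003,0.0006],[0.001,0.035,0.39],1],[[0.0003,-0.0003,0.0006],[0.001,0.035,0.39],1]]'

```text
time_s: 19.7
eef_pos: [0.499, -0.3748, 0.0113]
tool_rot: [[0.903, -0.431, -0.002], [-0.431, -0.903, 0.002], [-0.003, -0.0, -1.0]]
contact_force: [0.1, 0.5, 0.1]
opening: 0.0852
gripper_force: 0.0
```

Call:
move_arm --series '[[[0,0,0],[0,0,0],0.6],[[0,0,0],[0,0,0],0.4],[[0,0,0],[0,0,0],0.2],[[0,0,0],[0,0,0],0.2],[[0,0,0],[0,0,0],0.2],[[0,0,0],[0,0,0],0.2],[[0,0,0],[0,0,0],0.2]]' --grip_force 60

```text
time_s: 20.4
eef_pos: [0.5001, -0.3758, 0.0139]
tool_rot: [[0.903, -0.431, 0.001], [-0.431, -0.903, -0.001], [0.001, 0.001, -1.0]]
contact_force: [-1.2, 2.1, 12.1]
opening: 0.0295
gripper_force: 58.4
```

Run:
```python
from hfit import *
o=bot.get_obs();print(o['eef_pos'].round(4),o['time_s'],o['opening'],o['contact_force'].round(1))
f=snap('wrist');b=fit(f,(.5,-.3745,-25.4));print(b)
d=np.array([*b[1][:2],0])-o['eef_pos'];print('bar in tool',(o['tool_rot'].T@d).round(4))
```

```text
[ 0.5001 -0.3758  0.0139] 20.4 0.029469744130590655 [-1.2  2.1 12.1]
(np.float64(13.008433055066043), (0.5085000000000001, -0.3795, -24.4))
bar in tool [ 0.0092 -0.0003  0.0139]
```

Call:
move_arm --series '[[[0,0,0],[0,0,-0.03],0.2],[[0,0,0],[0,0,-0.1],0.2],[[0,0,0],[0,0,-0.2],0.2],[[0,0,0],[0,0,-0.3],0.2],[[0,0,0],[0,0,-0.42],0.2],[[0,0,0],[0,0,-0.42],0.2],[[0,0,0],[0,0,-0.42],0.2]]'

```text
time_s: 21.15
eef_pos: [0.5, -0.3756, 0.1822]
tool_rot: [[0.903, -0.431, 0.001], [-0.431, -0.903, -0.002], [0.002, 0.001, -1.0]]
contact_force: [-0.4, -0.2, -4.2]
opening: 0.0293
gripper_force: 59.8
```

```bash
cat > prof.py <<'E'
from h import *
o=bot.get_obs();print(o['eef_pos'].round(4),o['time_s'],round(o['opening'],4),o['contact_force'].round(1))
f=snap('wrist');gr=cv2.cvtColor(f['pixels'],cv2.COLOR_RGB2GRAY).astype(np.float32)
p,T=o['eef_pos'],o['tool_rot']
def samp(P): 
    u=w2px(f,[p+T@np.array(q) for q in P]).astype(np.float32);return cv2.remap(gr,u[:,0].reshape(1,-1),u[:,1].reshape(1,-1),1)[0].round().astype(int),u
zt=-.040
for y in(-.004,0,.004):
    xs=np.arange(.03,.066,.002);v,u=samp([(x,y,zt) for x in xs]);print('x',y,dict(zip((xs*1000).round().astype(int).tolist(),v.tolist())))
xs=np.arange(-.066,-.03,.003);v,u=samp([(x,0,zt) for x in xs]);print('-x',v.tolist(),u[0],u[-1])
for x in(.028,.040):
    ys=np.arange(-.014,.0141,.001);v,u=samp([(x,y,zt) for y in ys]);print('y at',x,v.tolist())
E
python3 prof.py
```

```text
[ 0.5    -0.3756  0.1822] 21.15 0.0293 [-0.4 -0.2 -4.2]
x -0.004 {30: 7, 32: 7, 34: 7, 36: 8, 38: 8, 40: 7, 42: 7, 44: 9, 46: 10, 48: 6, 50: 9, 52: 104, 54: 103, 56: 100, 58: 97, 60: 96, 62: 98, 64: 102}
x 0 {30: 7, 32: 7, 34: 8, 36: 8, 38: 9, 40: 7, 42: 8, 44: 6, 46: 8, 48: 6, 50: 8, 52: 103, 54: 102, 56: 99, 58: 98, 60: 100, 62: 102, 64: 99}
x 0.004 {30: 7, 32: 6, 34: 7, 36: 7, 38: 7, 40: 7, 42: 8, 44: 7, 46: 9, 48: 6, 50: 7, 52: 91, 54: 98, 56: 100, 58: 99, 60: 99, 62: 102, 64: 100}
-x [5, 5, 5, 6, 5, 6, 8, 4, 6, 4, 2, 3, 5] [320.92786 386.07364] [321.00903 325.75317]
y at 0.028 [78, 73, 41, 36, 33, 31, 11, 6, 7, 5, 6, 6, 7, 6, 7, 7, 5, 7, 6, 7, 4, 12, 35, 37, 36, 46, 127, 145, 145]
y at 0.04 [98, 87, 79, 79, 80, 79, 25, 6, 8, 9, 7, 7, 7, 7, 7, 7, 7, 7, 7, 7, 7, 54, 140, 145, 145, 145, 145, 145, 145]
```

Run:
```python
from h import *
D=down(np.radians(-97.5));chain([((.6255,.017,.20),D)])
```

```text
[0.0, 0.0001, -0.05] [-0.1374, -1.0204, -0.0485] rows 8.2 2.1
```

Call:
move_arm --series '[[[0,0,-0.05],[-0.137,-1,-0.048],0.2],[[0,0,-0.05],[-0.137,-1,-0.048],0.2],[[0,0,-0.05],[-0.137,-1,-0.048],0.2],[[0,0,-0.05],[-0.137,-1,-0.048],0.2],[[0,0,-0.05],[-0.137,-1,-0.048],0.2],[[0,0,-0.05],[-0.137,-1,-0.048],0.2],[[0,0,-0.05],[-0.137,-1,-0.048],0.2],[[0,0,-0.05],[-0.137,-1,-0.048],0.2]]'

```text
time_s: 22.0
eef_pos: [0.6205, 0.0074, 0.198]
tool_rot: [[0.991, -0.131, -0.004], [-0.131, -0.991, 0.0], [-0.004, 0.0, -1.0]]
contact_force: [0.4, -0.7, -2.3]
opening: 0.0295
gripper_force: 60.0
```

Call:
move_arm --series '[[[0,0,0],[0,-0.02,0],0.2],[[0,0,0],[0,-0.02,0],0.2],[[0,0,0],[0,-0.02,0],0.2]]'

```text
time_s: 22.3
eef_pos: [0.6214, 0.0124, 0.1984]
tool_rot: [[0.991, -0.131, -0.003], [-0.131, -0.991, -0.0], [-0.003, 0.001, -1.0]]
contact_force: [-0.0, -0.0, -2.9]
opening: 0.0296
gripper_force: 60.1
```

```bash
python3 prof.py
python3 - <<'E'
from h import *
D=down(np.radians(-97.5))
for z in(.2,.15,.135,.114): print(rel((.6255,.017,z),D))
E
```

```text
[0.6214 0.0124 0.1984] 22.3 0.0296 [-0.  -0.  -2.9]
x -0.004 {30: 12, 32: 13, 34: 12, 36: 13, 38: 13, 40: 13, 42: 12, 44: 13, 46: 13, 48: 10, 50: 8, 52: 118, 54: 111, 56: 64, 58: 113, 60: 114, 62: 116, 64: 116}
x 0 {30: 9, 32: 14, 34: 11, 36: 12, 38: 13, 40: 12, 42: 13, 44: 12, 46: 13, 48: 9, 50: 6, 52: 119, 54: 120, 56: 102, 58: 77, 60: 113, 62: 115, 64: 116}
x 0.004 {30: 9, 32: 10, 34: 10, 36: 9, 38: 9, 40: 9, 42: 14, 44: 12, 46: 13, 48: 11, 50: 7, 52: 120, 54: 123, 56: 121, 58: 87, 60: 101, 62: 113, 64: 114}
-x [7, 6, 7, 7, 6, 6, 7, 7, 7, 7, 14, 15, 15] [320.96414 386.20227] [321.05072 325.91336]
y at 0.028 [165, 152, 57, 38, 39, 36, 14, 8, 11, 13, 12, 11, 12, 11, 9, 9, 8, 9, 9, 9, 7, 13, 40, 42, 42, 45, 88, 97, 98]
y at 0.04 [90, 73, 61, 61, 62, 59, 19, 10, 12, 13, 13, 13, 12, 11, 12, 14, 13, 13, 9, 9, 8, 52, 104, 101, 101, 101, 101, 97, 89]
([0.0001, 0.0003, -0.0002], [0.0082, -0.0139, -0.0032])
([0.0001, 0.0003, -0.0002], [0.0084, -0.014, 0.1218])
([0.0001, 0.0003, -0.0002], [0.0085, -0.014, 0.1593])
([0.0001, 0.0003, -0.0002], [0.0086, -0.014, 0.2118])
```

Call:
move_arm --series '[[[0,0,0],[0.008,-0.014,0],0.2],[[0,0,0],[0.008,-0.014,0.06],0.2],[[0,0,0],[0.008,-0.014,0.12],0.2],[[0,0,0],[0.008,-0.014,0.12],0.2],[[0,0,0],[0.008,-0.014,0.12],0.2],[[0,0,0],[0.008,-0.014,0.12],0.2]]'

```text
time_s: 22.95
eef_pos: [0.6269, 0.0179, 0.1529]
tool_rot: [[0.991, -0.131, 0.001], [-0.131, -0.991, -0.0], [0.001, 0.0, -1.0]]
contact_force: [-0.4, 0.6, -1.7]
opening: 0.0292
gripper_force: 60.1
```

Run:
```python
from h import *
D=down(np.radians(-97.5));o=bot.get_obs();print(o['eef_pos'].round(4),o['contact_force'].round(1))
for z in(.15,.135,.113): print(rel((.6258,.0166,z),D))
```

```text
[0.6269 0.0179 0.1529] [-0.4  0.6 -1.7]
([0.0, -0.0002, -0.0001], [-0.0024, 0.0037, 0.0073])
([0.0, -0.0002, -0.0001], [-0.0025, 0.0037, 0.0448])
([0.0, -0.0002, -0.0001], [-0.0026, 0.0037, 0.0998])
```

Call:
move_arm --series '[[[0,0,0],[-0.0024,0.0037,0.007],0.2],[[0,0,0],[-0.0024,0.0037,0.015],0.2],[[0,0,0],[-0.0024,0.0037,0.025],0.2],[[0,0,0],[-0.0024,0.0037,0.035],0.2],[[0,0,0],[-0.0024,0.0037,0.045],0.2],[[0,0,0],[-0.0024,0.0037,0.045],0.2]]'

```text
time_s: 23.55
eef_pos: [0.6247, 0.017, 0.1329]
tool_rot: [[0.991, -0.131, -0.001], [-0.131, -0.991, -0.0], [-0.001, 0.0, -1.0]]
contact_force: [-0.1, -0.4, -2.2]
opening: 0.0296
gripper_force: 60.1
```

Run:
```python
from h import *
D=down(np.radians(-97.5));o=bot.get_obs();print(o['eef_pos'].round(4),o['contact_force'].round(1),o['wrist_torque'].round(2))
print(rel((.6258,.0166,.113),D))
```

```text
[0.6247 0.017  0.1329] [-0.1 -0.4 -2.2] [-0.05 -0.1   0.01]
([0.0, 0.0002, -0.0], [0.0029, 0.0007, 0.0496])
```

Call:
move_arm --series '[[[0,0,0],[0.001,0,0.012],0.2],[[0,0,0],[0.001,0,0.024],0.2],[[0,0,0],[0.001,0,0.036],0.2],[[0,0,0],[0.001,0,0.046],0.2],[[0,0,0],[0.001,0,0.05],0.2],[[0,0,0],[0.001,0,0.05],0.2]]'

```text
time_s: 24.15
eef_pos: [0.6254, 0.0169, 0.114]
tool_rot: [[0.991, -0.131, -0.0], [-0.131, -0.991, -0.0], [-0.0, 0.0, -1.0]]
contact_force: [-3.2, -0.5, 6.3]
opening: 0.0296
gripper_force: 61.2
```

Call:
move_arm --series '[[[0,0,0],[0,0,0.003],0.2],[[0,0,0],[0,0,0.003],0.2],[[0,0,0],[0,0,0],0.6],[[0,0,0],[0,0,0],1],[[0,0,0],[0,0,0],1],[[0,0,0],[0,0,0],1],[[0,0,0],[0,0,0],1],[[0,0,0],[0,0,0],1]]'

```text
time_s: 24.95
eef_pos: [0.6254, 0.0169, 0.1135]
tool_rot: [[0.991, -0.131, -0.001], [-0.131, -0.991, -0.0], [-0.001, 0.0, -1.0]]
contact_force: [-0.4, -0.1, -0.1]
opening: 0.0855
gripper_force: 0.0
```

Call:
move_arm --series '[[[0,0,0],[0,0,-0.05],1],[[0,0,0],[0,0,-0.12],1],[[0,0,0],[0,0,-0.22],1],[[0,0,0],[0,0,-0.34],1],[[0,0,0],[0,0,-0.34],1],[[0,0,0],[0,0,-0.34],1],[[0,0,0],[0,0,-0.34],1]]'

```text
time_s: 25.65
eef_pos: [0.6249, 0.017, 0.2485]
tool_rot: [[0.991, -0.131, -0.002], [-0.131, -0.991, -0.0], [-0.002, 0.0, -1.0]]
contact_force: [-1.2, 1.1, -0.3]
opening: 0.0853
gripper_force: 0.0
```

Run:
```python
from hfit import *
o=bot.get_obs();print(o['eef_pos'].round(4),o['time_s'],o['contact_force'].round(1))
f=snap('wrist');s=snap('scene')
for z0 in(.095,.1,.105,.11):
    for ff in(f,s): b=fit(ff,(.6255,.017,-7.5),z0);print(z0,round(b[0],1),np.round(b[1],4))
s0=cv2.imread('pics/scene0.png')[:,:,::-1]
for n,b in(('cup',(410,208,455,252)),('carton',(360,178,396,222)),('jar',(395,270,435,310)),('pot',(445,258,490,300)),('amber',(258,116,284,154)),('dropper',(213,160,236,188)),('tape',(310,160,342,188))):
    r=cv2.matchTemplate(s['pixels'][b[1]-8:b[3]+8,b[0]-8:b[2]+8],s0[b[1]:b[3],b[0]:b[2]].copy(),cv2.TM_CCOEFF_NORMED);print(n,round(cv2.minMaxLoc(r)[1],3),np.array(cv2.minMaxLoc(r)[3])-8)
c=s['pixels'][185:245,235:300];h=cv2.cvtColor(c,41);m=((h[...,0]<12)&(h[...,1]>110)).astype(np.uint8);nb,_,st,ce=cv2.connectedComponentsWithStats(m);print([(int(a[4]),(x+[235,185]).round(0).tolist()) for a,x in zip(st[1:],ce[1:])])
```

```text
[0.6249 0.017  0.2485] 25.65 [-1.2  1.1 -0.3]
0.095 25.2 [ 0.6245  0.0175 -7.    ]
0.095 23.3 [ 0.628   0.0165 -7.5   ]
0.1 20.8 [ 0.627  0.017 -7.   ]
0.1 24.6 [ 0.6245  0.0155 -2.5   ]
0.105 17.6 [ 0.6285  0.0165 -7.    ]
0.105 22.7 [ 0.633  0.02  -7.   ]
0.11 15.1 [ 0.631  0.016 -7.   ]
0.11 22.8 [ 0.6295  0.0225 -7.    ]
cup 0.862 [-2 -2]
carton 0.853 [0 0]
jar 1.0 [0 0]
pot 1.0 [0 0]
amber 0.706 [0 0]
dropper 1.0 [0 0]
tape 0.267 [7 3]
[(42, [260.0, 201.0]), (93, [271.0, 209.0]), (21, [287.0, 210.0]), (48, [250.0, 219.0])]
```

Call:
move_arm --series '[[[0,0,0],[0,0,-0.1],1],[[0,0,0],[-0.2,0.2,-0.2],1],[[0,0,0],[-0.2,0.3,-0.2],1],[[0,0,0],[-0.2,0.3,-0.2],1],[[0,0,0],[-0.2,0.3,-0.2],1],[[0,0,0],[-0.2,0.3,-0.2],1]]'

```text
time_s: 26.35
eef_pos: [0.53, -0.0923, 0.3293]
tool_rot: [[0.991, -0.133, -0.001], [-0.133, -0.991, 0.0], [-0.001, -0.0, -1.0]]
contact_force: [-0.7, -0.2, -1.1]
opening: 0.0856
gripper_force: 0.0
```

Run:
```python
from h import *
o=bot.get_obs();print(o['eef_pos'].round(4),o['contact_force'].round(1))
for n in('wrist','top','scene'):
    f=snap(n);h=cv2.cvtColor(f['pixels'],41);m=((h[...,0]<12)&(h[...,1]>110)&(h[...,2]>25)).astype(np.uint8)
    k,_,st,ce=cv2.connectedComponentsWithStats(m)
    print(n,f['tvec'][2] if 0 else '',[(int(a[4]),x.round(0).tolist(),px2w(f,x,.062)[0][:2].round(3).tolist(),a[2:4].tolist()) for a,x in zip(st[1:],ce[1:]) if a[4]>8])
    hop=w2px(f,[[.649,-.088,.06]]);print(n,hop.round(0))
f=snap('scene')
s0=cv2.imread('pics/scene0.png')[:,:,::-1]
e=lambda i:cv2.Canny(i.copy(),60,150);b=(310,160,342,188)
r=cv2.matchTemplate(e(f['pixels'])[b[1]-8:b[3]+8,b[0]-8:b[2]+8],e(s0)[b[1]:b[3],b[0]:b[2]],cv2.TM_CCOEFF_NORMED);print('tape',cv2.minMaxLoc(r)[1],np.array(cv2.minMaxLoc(r)[3])-8)
```

```text
[ 0.53   -0.0923  0.3293] [-0.7 -0.2 -1.1]
wrist  [(342, [325.0, 29.0], [0.692, -0.12], [21, 31]), (122, [316.0, 77.0], [0.637, -0.101], [14, 13]), (84, [345.0, 82.0], [0.625, -0.137], [10, 13]), (103, [317.0, 94.0], [0.615, -0.099], [12, 14]), (89, [289.0, 105.0], [0.607, -0.061], [10, 12])]
wrist [[305.  69.]]
top  []
top [[359. 158.]]
scene  [(37, [259.0, 201.0], [0.625, -0.139], [8, 7]), (76, [271.0, 208.0], [0.625, -0.102], [13, 14]), (21, [287.0, 210.0], [0.607, -0.067], [5, 7]), (45, [250.0, 219.0], [0.68, -0.125], [8, 10])]
scene [[270. 219.]]
tape 0.4034360349178314 [0 0]
```

Call:
move_arm --series '[[[0,0,0],[0.3,0,-0.05],1],[[0,0,0],[0.3,0,-0.05],1],[[0,0,0],[0.3,0,-0.05],1],[[0,0,0],[0.3,0,-0.05],1],[[0,0,0],[0.3,0,-0.05],1]]'

```text
time_s: 27.05
eef_pos: [0.6496, -0.1063, 0.3484]
tool_rot: [[0.992, -0.129, -0.002], [-0.129, -0.992, 0.0], [-0.002, -0.0, -1.0]]
contact_force: [-0.0, -0.6, 0.5]
opening: 0.0852
gripper_force: 0.0
```

Run:
```python
from h import *
o=bot.get_obs();print(o['eef_pos'].round(4))
f=snap('wrist');h=cv2.cvtColor(f['pixels'],41);m=((h[...,0]<12)&(h[...,1]>110)&(h[...,2]>25)).astype(np.uint8)
k,_,st,ce=cv2.connectedComponentsWithStats(m)
for a,x in zip(st[1:],ce[1:]):
    if a[4]>8: print(int(a[4]),x.round(0),px2w(f,x,.062)[0][:2].round(3),a[:4])
th=np.radians(13);Rm=np.array([[np.cos(th),-np.sin(th)],[np.sin(th),np.cos(th)]])
print(w2px(f,[[*(np.array([.649,-.089])+Rm@[a,b]),.1] for a,b in((.05,.05),(.05,-.05),(-.05,-.05),(-.05,.05))]).round(0).tolist())
```

```text
[ 0.6496 -0.1063  0.3484]
62 [324. 122.] [ 0.697 -0.117] [320 118   9  10]
84 [332. 137.] [ 0.675 -0.125] [327 132  11  12]
85 [317. 168.] [ 0.634 -0.1  ] [312 163  11  11]
138 [344. 173.] [ 0.623 -0.137] [338 167  13  13]
59 [319. 183.] [ 0.612 -0.099] [315 179   9  10]
126 [294. 192.] [ 0.605 -0.061] [287 186  14  12]
[[257.0, 141.0], [330.0, 113.0], [356.0, 186.0], [286.0, 211.0]]
```

All six pills are in the hopper, the handle is seated, the cup is upright and the arm is clear. Handing in.

```bash
python3 -c "
from rig import workorder
print(workorder.finish_job())"
```

```text
the job is handed in; nothing more can be done
None
```

The job is handed in, though no verdict came back: by my last checks at about 27 s, all six pills lay in the hopper, the T-handle was seated on the shaft, the cup stood upright on the counter and the other things had not visibly moved (the tape match was weak).

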